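# Set a rinsed cup to drain over its drip tray

## Robot

A 6-joint arm with a two-finger parallel gripper is mounted at the origin on a cart in front of the work surface, level with it; the furniture and walls round the work are solid. World frame = base frame: x ahead of the robot, y to its left, z up, the work surface at z = 0. Lengths are in m, angles in degrees, forces in N, time in s.
With the tool pointing down it reaches from about 0.35 to 0.975 m from the base axis. Payload 7.1 kg.
Tool frame: the origin (TCP) lies at the very end of the fingers, on their centre line; the grasp point (between the pads) lies 19 mm behind it; z points along the fingers, y is the direction in which the jaws open and shut (so a half turn about z gives the same grasp; the last joint's range is limited). The gripper opens to 88 mm and grips with 3 to 60 N. Pads are 20 mm wide; open, the fingers measure 115 mm over their backs; the gripper's body (75 mm by 178 mm) begins 61 mm behind the grasp point.
Start: joints at [73.453, 24.242, 93.386, -0, 62.372, -1.089], TCP at [0.167, 0.602, 0.223] pointing down, gripper open.
Joint ranges: [-172.04, 172.04], [-51.8, 120.97], [4.93, 147.93], [-75.15, 255.16], [6.16, 154.13], [-145.62, 145.62]. Speed limits (degrees/s): [136.94, 136.94, 172.46, 180, 180, 180].

## Interface

Orientations are given as a 3x3 rotation matrix whose columns are the frame's x, y, z axes.
In Python, from workcell import * gives the robot as it stands.
- The arm moves only by the tool arm_command, never from a script. Its argument "commands" is a list of rows, each a list of 3 entries, a list of its own where there are three numbers: the opening, from 0 (shut) to 1 (fully open), then the shift along the tool's x, y, z in cm, then the turn, a rotation vector about the tool's x, y, z in rad. In form: [[gripper, [x, y, z], [wx, wy, wz]], ...]. A call has 1 to 10 rows; each row is the pose to reach, as a shift and turn from the pose commanded when the call began, along the tool's axes at that moment; what a row does not reach only later rows make up. A row lasts 1/8 s, in which the tool goes at most 62.5 mm and 10.7 degrees, less where a joint would pass 70% of its speed; a pose out of reach is approached as far as the arm can. A call with a gripper value outside its range is refused whole. The fingers move at their own pace and stop on an object; "force" is the grip in N (left out, the last holds). Time passes only in rows, so rows that repeat a pose let the fingers close. It gives the time, the measured TCP pose, the force and the opening at its end, in the units of the state.
- get_state(): the state, without advancing time (a new reading comes with each control period).
- get_image(name): name is "scene" or "top"; returns a dict with "pixels" (400x640x3 uint8, red, green, blue), "vertical_fov" (degrees; the focal length in pixels is half the picture's height over the tangent of half this angle, whatever the lens; pixels are square), "cx", "cy" (the principal point, pixels), "R" (3x3) and "t" (3): a world point X has camera coordinates R X + t. Camera axes: x right, y down, z forward; pixel columns grow to the right and rows downward; lengths in m; the calibration is good to about 2 mm. A picture is of the moment at which its call begins. There is no depth.
- hand_in(): hands the job in, once; it reports no verdict.
The state is a dict: "t": time; "joint_positions": joint angles; "dq": joint speeds; "tau": joint torques, N m; "eef_pos": TCP position; "eef_rot": TCP orientation; "force": force on the tool from outside, world axes, zero at the start; "torque": the same for the moment, N m; "opening": finger opening in m.
Only numpy, scipy, OpenCV 4.12 (cv2) and the standard library are available. Lean on these libraries where they do the work, as an engineer would, in place of code of your own. Each camera call takes 0.05 s, during which the arm holds its last target.

## Task

The tall narrow cup on the right has just been rinsed and must drain. First put the drip tray home under the draining rack: lift its leading edge onto the rack's sill, push it in, and let its back edge down behind the sill so that it lies flat on the bench and cannot creep out. Only then turn the cup over and stand it mouth-down on the rack's wires, over the tray, beside the cup already draining there; leave that cup and the can, the jar and the tin around the rinsed cup where they are.

Things in the scene. Friction and masses are not known exactly. Their poses are not given: they have to be found in the camera images.
- drain_rack: Low welded steel draining rack, fixed to the bench. Origin: on the bench, in the middle of the tray's place; x away from the robot, y left, z up at yaw 0. Tray space, open at the -y end: 184 mm wide between 20 mm high runners at x = +-94 mm, from the sill's inner face (y = -102 mm) to the stop's face (y = +107 mm): a tray at home has its origin at x within 7 mm, y -2 to +7 mm.
- rack_sill (a point): Middle of the sill's top edge; axes as the rack's. The sill is a fixed bar along x, 5 mm thick, 12 mm high, at rack y = -105 mm, that the tray must pass over. On its outer side the runners flare for another 30 mm, out to x = +-101 mm. Nothing is above the tray from the sill to the deck's edge, 50 mm further in.
- rack_deck (a point): Middle of the deck's top, 60 mm above the bench; axes as the rack's, whose origin lies 28.5 mm towards -y. Deck: wires along y, 20 mm apart, x = +-101 mm, y = +-83 mm from here; lower side 8 mm below its top. A rail of 6 mm rod stands round its x = +-101 and +y edges, top 23 mm above the deck; the -y edge has none.
- drip_tray: Loose sheet-steel drip tray, about 0.35 kg, 170 (x) by 200 (y) by 26 mm high, flat on the bench on the -y side of the rack, +y end towards it, askew up to 0.3 rad. Origin: centre of its underside, z up. Floor and walls 3 mm; a rolled rim 9 mm thick, its centre line 21.5 mm up, at x = +-80.5 and y = +-95.5 mm, can be pinched from above with one finger inside.
- tray_lead (a point): Middle of the tray's leading (+y) edge, at the underside of its end wall: tray y = +95.5 mm, z = 0; axes as the tray's. This edge goes over the sill first.
- rinse_cup: The rinsed cup: empty aluminium cup, 65 mm diameter at the rim, 110 mm high, about 0.16 kg, round, the foot a little narrower (57 mm); it starts mouth-up on the bench. Origin: centre of its closed bottom; z points to the mouth (at 110 mm). It can be gripped across its diameter at any height, and stays put on its side if let go gently.
- drained_cup: A wider aluminium cup, 71 mm diameter, 70 mm high, loose, already standing mouth-down in the far left part (+x, +y) of the rack's deck. Origin: centre of its closed bottom, which is now its top at z = 130 mm; its z axis points down.
- tall_can: Empty aluminium can standing near the cup, 73 mm diameter, 120 mm high, loose. Origin: centre of its underside, z up.
- screw_jar: Clear jar with a red lid standing near the cup, 62 mm diameter, 104 mm high, loose. Origin: centre of its underside, z up.
- green_tin: Green round tin standing near the cup, 70 mm diameter, 64 mm high, loose. Origin: centre of its underside, z up.
- steel_box: Closed blue-grey steel tool box behind the cup, a fixed obstacle, 186 mm (x) by 342 mm (y) by 122 mm high. Origin: centre of its underside. Beyond x = 0.72 m on the whole bench, other furniture (tool chest on the left, wall shelves) stands or overhangs above z = 0.28 m.

How it is judged:
By the outcome, as a careful person would: the job done as asked, in the order asked, and still so for the second after the job is handed in, with the robot touching nothing.
It also fails if it takes over 72 s, if anything falls off the work surface, if the arm or the gripper's body presses on something with over 40 N, if the wrist force passes 120 N, or if a joint passes its speed limit or range.

## Working session

There is one attempt and no reset: what is moved stays moved. The work goes in short steps, Python scripts to look and compute and a tool call to move; the robot and the scene stay as the last step left them, time stands still between calls to the robot, and variables do not carry over. Pictures are saved under pics/ and viewed, and the job is handed in when it is done.

Besides the shell and the picture viewer there is one more tool, called after "Request:" in YAML: its name, and indented under it one key for each argument. arm_command: Moves the arm, as the interface text tells. Its arguments: {"type":"object","properties":{"commands":{"type":"array","items":{"type":"array"}},"force":{"type":"number"}},"required":["commands"]}

```bash
ls; mkdir -p pics; cat > h.py <<'E'
import numpy as np, cv2
from workcell import *
def cam(im):
    f=200/np.tan(np.radians(im["vertical_fov"])/2)
    return f,im["cx"],im["cy"],np.array(im["R"]),np.array(im["t"])
def proj(im,X):
    f,cx,cy,R,t=cam(im); c=np.atleast_2d(X)@R.T+t
    return np.c_[f*c[:,0]/c[:,2]+cx,f*c[:,1]/c[:,2]+cy]
def back(im,uv,z):
    f,cx,cy,R,t=cam(im); uv=np.atleast_2d(uv).astype(float)
    d=np.c_[(uv[:,0]-cx)/f,(uv[:,1]-cy)/f,np.ones(len(uv))]@R
    o=-R.T@t; s=(z-o[2])/d[:,2]
    return o+d*s[:,None]
def save(im,n): cv2.imwrite("pics/"+n+".png",np.ascontiguousarray(im["pixels"][...,::-1]))
E
python3 - <<'E'
from h import *
np.set_printoptions(precision=4,suppress=True)
import pickle
print(get_state())
for n in ("scene","top"):
    im=get_image(n); save(im,n+"0"); pickle.dump(im,open(n+"0.pkl","wb"))
    print(n,cam(im), {k for k in im})
E
```

```text
pics
{'t': 0.0, 'joint_positions': array([73.4529, 24.2836, 93.4322, -0.0001, 62.3721, -1.0876]), 'dq': array([-0.0319,  0.0009, -0.0672,  0.0959,  0.037 , -0.0151]), 'tau': array([  0.0005, -54.4644, -27.3651,   0.0644,   0.023 ,  -0.0001]), 'eef_pos': array([0.1664, 0.6019, 0.2219]), 'eef_rot': array([[-0.9638,  0.2666, -0.0004],
       [ 0.2666,  0.9638, -0.0015],
       [ 0.    , -0.0015, -1.    ]]), 'force': array([-0.0808,  0.0316,  0.2181]), 'torque': array([ 0.0069,  0.0014, -0.0711]), 'opening': 0.08795466370046137}
scene (np.float64(384.26910949061954), 321.7007349169966, 201.0880766874846, array([[ 0.6513, -0.7588,  0.0022],
       [-0.5843, -0.5034, -0.6365],
       [ 0.4841,  0.4133, -0.7713]]), array([-0.405 ,  0.3827,  0.9315])) {'vertical_fov', 'pixels', 'cx', 'R', 'cy', 't'}
top (np.float64(504.11465687110814), 315.730658234669, 192.37209361452747, array([[ 0.0279, -0.9996, -0.0017],
       [-0.9889, -0.0274, -0.1457],
       [ 0.1456,  0.0057, -0.9893]]), array([-0.0486,  0.5791,  1.8994])) {'vertical_fov', 'pixels', 'cx', 'R', 'cy', 't'}
```

View pics/scene0.png

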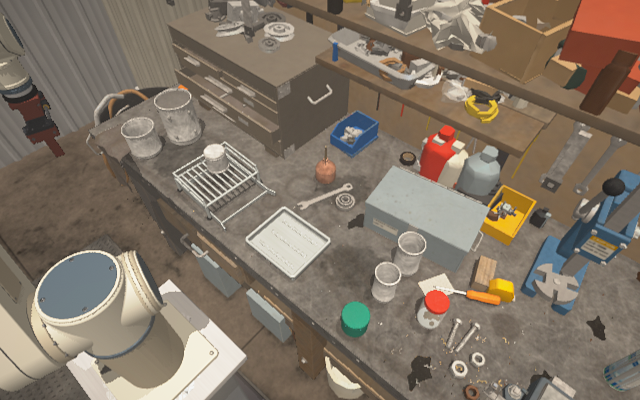

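View pics/top0.png

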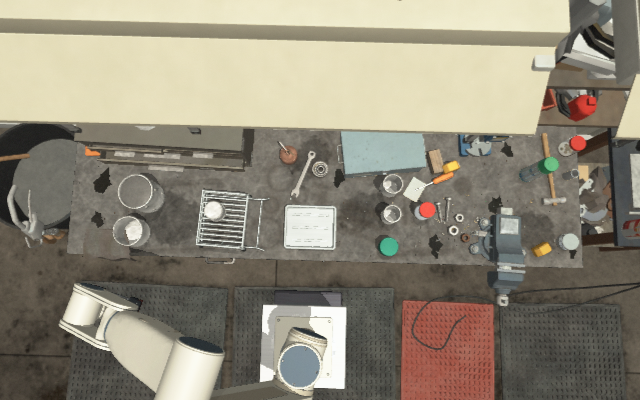

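The scene view shows the rack at (222,175), the tray at (288,241), two metal cylinders at (386,281) and (409,251), the green tin at (355,319), and the jar at (435,308). I'll enlarge crops to measure them.

```bash
python3 - <<'E'
from h import *
import pickle
a=pickle.load(open("scene0.pkl","rb"));b=pickle.load(open("top0.pkl","rb"))
def crop(im,x,y,w,h,s,n):
    p=im["pixels"][y:y+h,x:x+w,::-1]
    cv2.imwrite("pics/"+n+".png",cv2.resize(np.ascontiguousarray(p),None,fx=s,fy=s,interpolation=cv2.INTER_CUBIC))
crop(a,160,135,180,145,4,"c1"); crop(a,330,220,130,125,4.8,"c2")
crop(b,185,175,160,85,5,"c3"); crop(b,330,120,140,140,4,"c4")
E
```

```text
(no output)
```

View pics/c1.png

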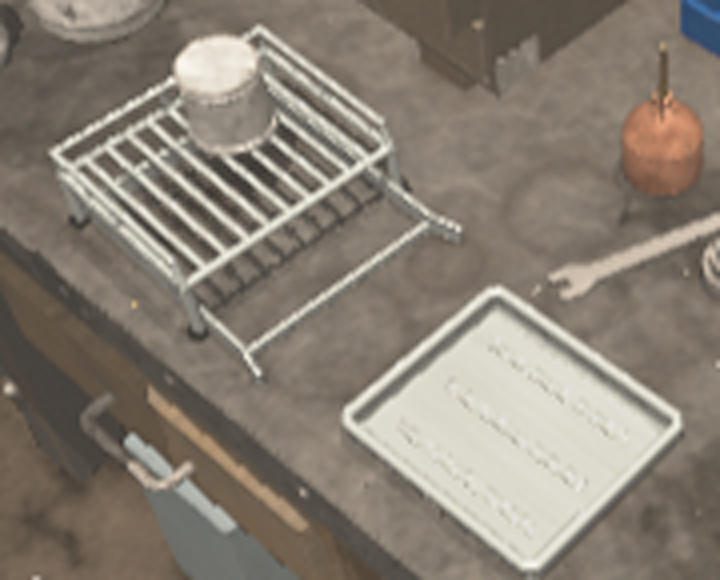

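View pics/c2.png

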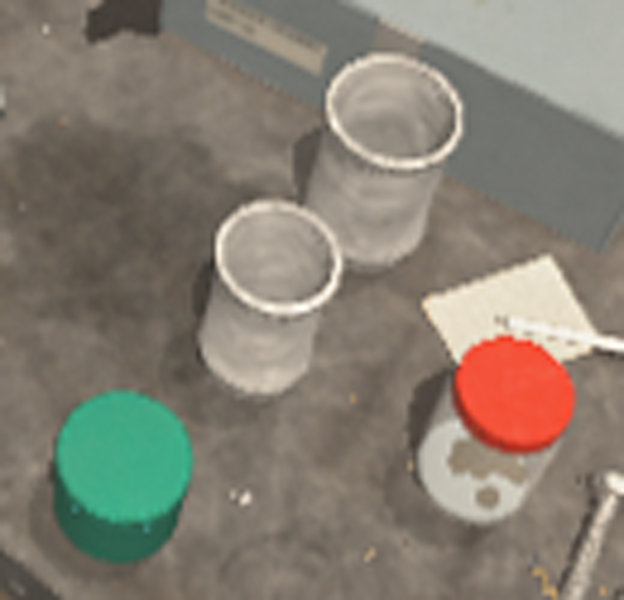

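View pics/c3.png

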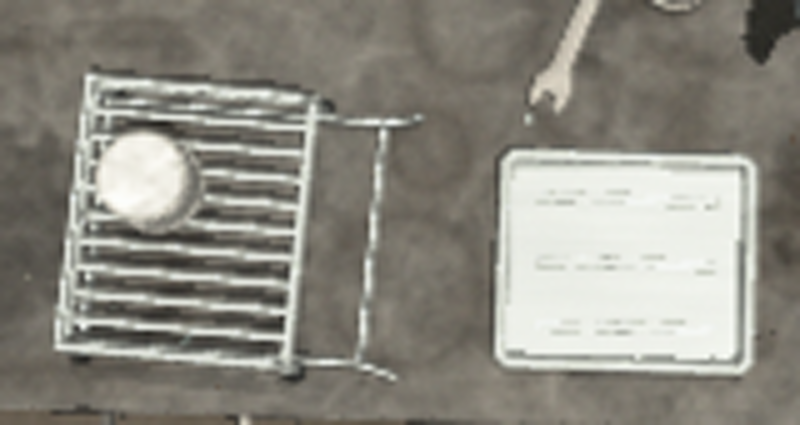

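View pics/c4.png

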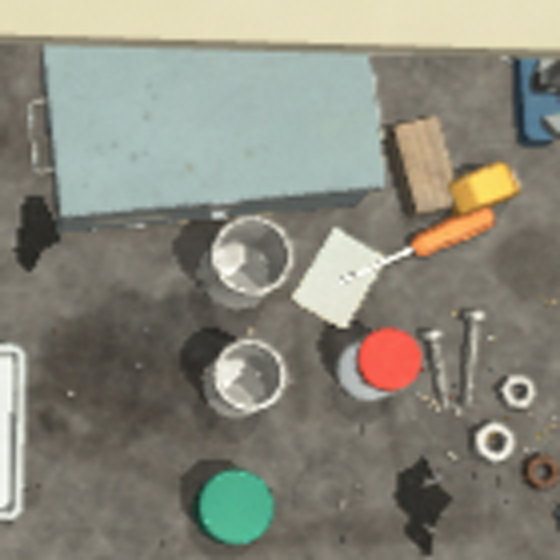

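The nearer, smaller-rimmed cylinder is the rinsed cup: its rim radius comes to about 31 mm, against 36 mm for the other, which is the can. Next I'll fit the poses using points read from the crops.

```bash
cat > fit.py <<'E'
from h import *
import pickle
from scipy.optimize import least_squares
np.set_printoptions(precision=4,suppress=True)
a=pickle.load(open("scene0.pkl","rb"));b=pickle.load(open("top0.pkl","rb"))
c1=lambda p:(np.array(p)+.5)/4-.5+[160,135]
c2=lambda p:(np.array(p)+.5)/4.8-.5+[330,220]
c3=lambda p:(np.array(p)+.5)/5-.5+[185,175]
c4=lambda p:(np.array(p)+.5)/4-.5+[330,120]
for n,z,p,q in [("cup",.11,(279,256),(250,376)),("can",.12,(394.5,112),(251,256)),("jar",.104,(515,394),(390,359)),("tin",.064,(124,457),(237,507))]:
    A=back(a,c2(p),z)[0];B=back(b,c4(q),z)[0];print(n,A,B)
print("drained",back(a,c1((218,66)),.13)[0],back(b,c3((146,180)),.13)[0])
print("boxtop corners",back(b,c4([(44,46),(60,218),(385,186),(368,52)]),.122))
def posed(m,th): 
    x,y,yaw=th[:3];c,s=np.cos(yaw),np.sin(yaw)
    return np.c_[x+c*m[:,0]-s*m[:,1],y+s*m[:,0]+c*m[:,1],m[:,2]]
def fit(m,pa,pb,x0):
    m=np.array(m,float)/1000
    f=lambda th:np.concatenate([(proj(a,posed(m,th))-pa).ravel(),(proj(b,posed(m,th))-pb).ravel()])
    r=least_squares(f,x0,loss="soft_l1"); print(r.x,"deg",np.degrees(r.x[2])); print(r.fun.reshape(2,-1,2)); return r.x
# tray corners +x+y,-x+y,-x-y,+x-y
tr=fit([(85,100,26),(-85,100,26),(-85,-100,26),(85,-100,26)],c1([(497,284),(341,418),(530,574),(685,424)]),c3([(498,148),(495,369),(751,376),(758,150)]),[.5,.0,0])
rk=fit([(94,-105,12),(-94,-105,12),(101,-135,20),(-101,-135,20),(101,111.5,83),(-101,111.5,83)],
 c1([(425,228),(250,350),(460,232),(260,376),(258,30),(52,155)]),c3([(384,125),(361,362),(421,119),(395,378),(90,75),(60,350)]),[.5,.3,0])
E
python3 fit.py
```

```text
cup [ 0.503  -0.3187  0.11  ] [ 0.4988 -0.3171  0.11  ]
can [ 0.6116 -0.3185  0.12  ] [ 0.6094 -0.3159  0.12  ]
jar [ 0.5189 -0.4501  0.104 ] [ 0.5189 -0.4476  0.104 ]
tin [ 0.3816 -0.3144  0.064 ] [ 0.3801 -0.3124  0.064 ]
drained [0.4931 0.3358 0.13  ] [0.4896 0.3379 0.13  ]
boxtop corners [[ 0.8037 -0.12    0.122 ]
 [ 0.6399 -0.1382  0.122 ]
 [ 0.6785 -0.4397  0.122 ]
 [ 0.8063 -0.4242  0.122 ]]
[ 0.4492 -0.0148  0.    ] deg 0.0021017589096392238
[[[-0.9643 -0.9936]
  [-2.691  -0.244 ]
  [-0.2026  0.9434]
  [ 1.126  -1.2736]]

 [[ 0.8168 -0.2974]
  [-0.2182 -0.3731]
  [ 0.8881 -0.3082]
  [ 0.4603  0.7231]]]
[ 0.4634  0.2875 -0.0527] deg -3.021111633714965
[[[ 0.9061 -1.7239]
  [-1.8067  1.1644]
  [-0.3682 -0.7063]
  [-0.6625  0.0327]
  [-0.1302 -0.2752]
  [-0.3248 -0.4358]]

 [[ 0.3405 -0.3558]
  [ 0.2489  0.4749]
  [ 0.5657 -0.591 ]
  [ 0.816  -0.3402]
  [ 0.1986  0.7545]
  [ 0.0513 -0.6712]]]
```

```bash
cat > ov.py <<'E'
from h import *
import pickle,sys
def posed(m,th): 
    x,y,yaw=th[:3];c,s=np.cos(yaw),np.sin(yaw); m=np.array(m,float)/1000
    return np.c_[x+c*m[:,0]-s*m[:,1],y+s*m[:,0]+c*m[:,1],m[:,2]]
def rackl(th,z=20):
    L=[[(94,-105,12),(-94,-105,12)],[(101,-135,z),(94,-105,z),(94,107,z)],[(-101,-135,z),(-94,-105,z),(-94,107,z)],
     [(101,-54.5,83),(101,111.5,83),(-101,111.5,83),(-101,-54.5,83)],[(101,-54.5,60),(101,111.5,60),(-101,111.5,60),(-101,-54.5,60),(101,-54.5,60)]]
    return [posed(l,th) for l in L]
def trayl(th):
    q=lambda a,b,z:[(a,b,z),(-a,b,z),(-a,-b,z),(a,-b,z),(a,b,z)]
    return [posed(q(85,100,26),th),posed(q(76,91,26),th),posed([(85,100,0),(-85,100,0),(-85,-100,0)],th)]
def overlay(im,lines,x,y,w,h,s,n):
    p=cv2.resize(np.ascontiguousarray(im["pixels"][y:y+h,x:x+w,::-1]),None,fx=s,fy=s,interpolation=cv2.INTER_CUBIC)
    for l,c in lines:
        uv=(proj(im,l)-[x,y]+.5)*s-.5
        cv2.polylines(p,[np.round(uv*8).astype(np.int32)],False,c,1,cv2.LINE_AA,3)
    cv2.imwrite("pics/"+n+".png",p)
def circ(x,y,z,r): 
    t=np.linspace(0,2*np.pi,40); return np.c_[x+r*np.cos(t),y+r*np.sin(t),0*t+z]
E
python3 - <<'E'
from ov import *
a=pickle.load(open("scene0.pkl","rb"));b=pickle.load(open("top0.pkl","rb"))
R=(0.4634,.2875,-.0527);T=(.4492,-.0148,0)
L=[(l,(0,0,255)) for l in rackl(R)]+[(l,(255,0,0)) for l in trayl(T)]
overlay(a,L,160,135,180,145,4,"o1");overlay(b,L,185,175,160,85,5,"o3")
E
```

```text
(no output)
```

View pics/o1.png

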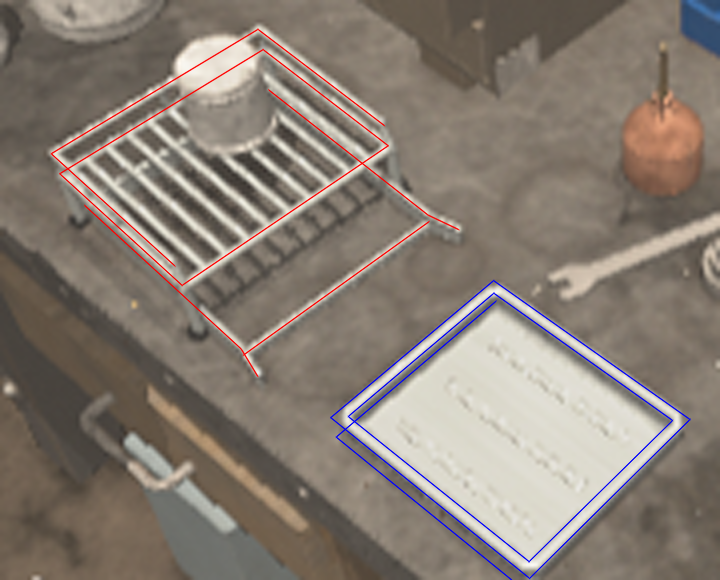

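View pics/o3.png

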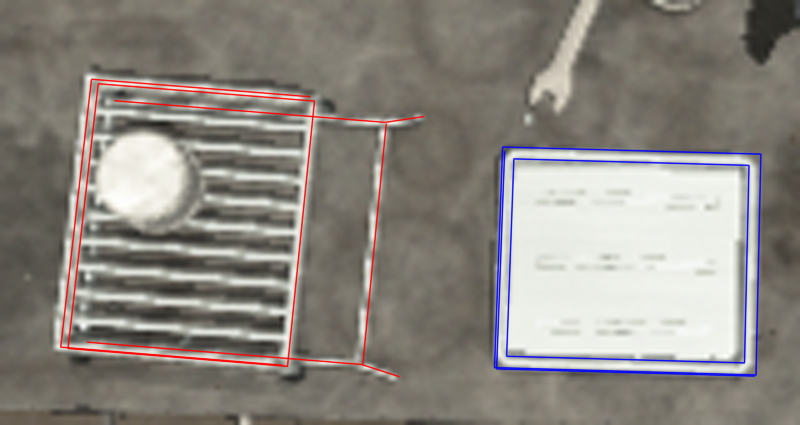

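The overlay agrees to within about 2 mm. From it:
- Rack: (0.463, 0.2875), yaw -3°.
- Tray: (0.449, -0.015), yaw about 0.

My plan is to pinch the tray's leading rim, lift it and carry it just past the sill. Then I'll regrip the trailing rim, push the tray in and lower it. Next is a helper that converts targets into tool-frame shifts.

```bash
cat >> h.py <<'E'
from scipy.spatial.transform import Rotation as Ro
def log(s):
    import pickle,os
    d=pickle.load(open("log.pkl","rb")) if os.path.exists("log.pkl") else []
    d.append((s["joint_positions"],s["eef_pos"],s["eef_rot"])); pickle.dump(d,open("log.pkl","wb"))
def rot(y,z):
    y=np.array(y,float);z=np.array(z,float);y/=np.linalg.norm(y);z/=np.linalg.norm(z)
    return np.c_[np.cross(y,z),y,z]
def goal(p,R=None):
    s=get_state(); log(s)
    E=np.array(s["eef_rot"]);R=E if R is None else R
    print("t",round(s["t"],2),"shift cm",np.round(E.T@(np.array(p)-s["eef_pos"])*100,2),"turn",np.round(Ro.from_matrix(E.T@R).as_rotvec(),4),"| now",np.round(s["eef_pos"],4),"F",np.round(s["force"],1),"j",np.round(s["joint_positions"],1))
E
python3 - <<'E'
from h import *
goal((.449,.081,.12),rot((0,1,0),(0,0,-1)))
E
```

```text
t 0.1 shift cm [-41.12 -42.66  10.26] turn [-1.400e-03 -2.000e-04 -2.698e-01] | now [0.1664 0.6019 0.222 ] F [-0.6  0.  -0.1] j [73.5 24.3 93.4 -0.  62.4 -1.1]
```

Request:
arm_command:
  commands:
    - [0.4,[-41.1,-42.7,8],[0,0,-0.27]]
    - [0.4,[-41.1,-42.7,8],[0,0,-0.27]]
    - [0.4,[-41.1,-42.7,8],[0,0,-0.27]]
    - [0.4,[-41.1,-42.7,8],[0,0,-0.27]]
    - [0.4,[-41.1,-42.7,8],[0,0,-0.27]]
    - [0.4,[-41.1,-42.7,8],[0,0,-0.27]]
    - [0.4,[-41.1,-42.7,8],[0,0,-0.27]]
    - [0.4,[-41.1,-42.7,8],[0,0,-0.27]]
    - [0.4,[-41.1,-42.7,8],[0,0,-0.27]]
    - [0.4,[-41.1,-42.7,8],[0,0,-0.27]]

```text
t: 1.35
eef_pos: [0.4496, 0.0788, 0.1422]
eef_rot: [[-1.0, 0.002, -0.0], [0.002, 1.0, -0.0], [0.0, -0.0, -1.0]]
force: [-0.6, 0.9, 0.1]
opening: 0.035
```

```bash
python3 - <<'E'
from h import *
goal((.449,.081,.06),rot((0,1,0),(0,0,-1)))
E
```

```text
t 1.35 shift cm [0.06 0.22 8.22] turn [-0.0002 -0.0003 -0.0021] | now [0.4496 0.0788 0.1422] F [-0.6  0.9  0.1] j [  8.4  17.4 117.6  -0.   45.  -81.4]
```

Request:
arm_command:
  commands:
    - [0.4,[0.0,0.2,5],[0,0,0]]
    - [0.4,[0.0,0.2,9],[0,0,0]]
    - [0.4,[0,0.2,9],[0,0,0]]

```text
t: 1.72
eef_pos: [0.4465, 0.0827, 0.0505]
eef_rot: [[-1.0, 0.0, -0.006], [0.0, 1.0, -0.001], [0.006, -0.001, -1.0]]
force: [-0.4, 0.0, 0.8]
opening: 0.035
```

```bash
python3 - <<'E'
from ov import *
goal((.449,.081,.008),rot((0,1,0),(0,0,-1)))
a=get_image("scene");b=get_image("top")
T=(.4492,-.0148,0);L=[]
overlay(a,L,230,160,120,130,5,"a1");overlay(b,L,270,160,100,110,6,"a2")
E
```

```text
t 1.73 shift cm [-0.28 -0.17  4.25] turn [-0.001  -0.0063 -0.0001] | now [0.4465 0.0827 0.0505] F [-0.4  0.   0.8] j [  9.   27.7 119.9  -0.   32.8 -81. ]
```

View pics/a1.png

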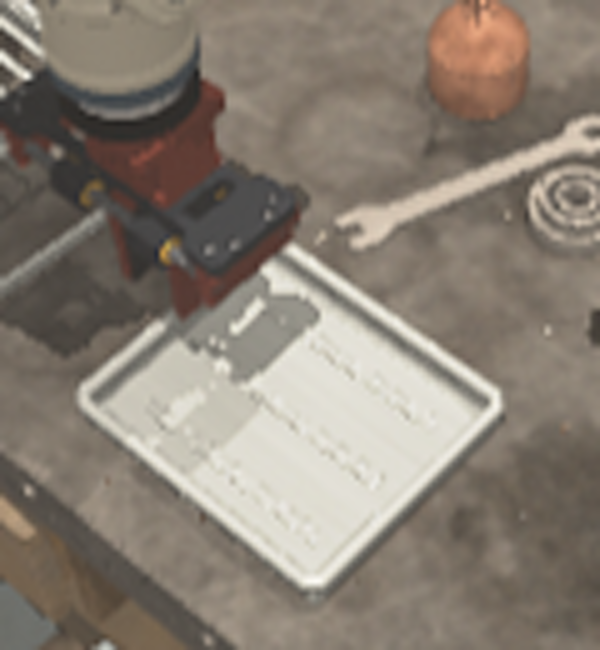

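View pics/a2.png

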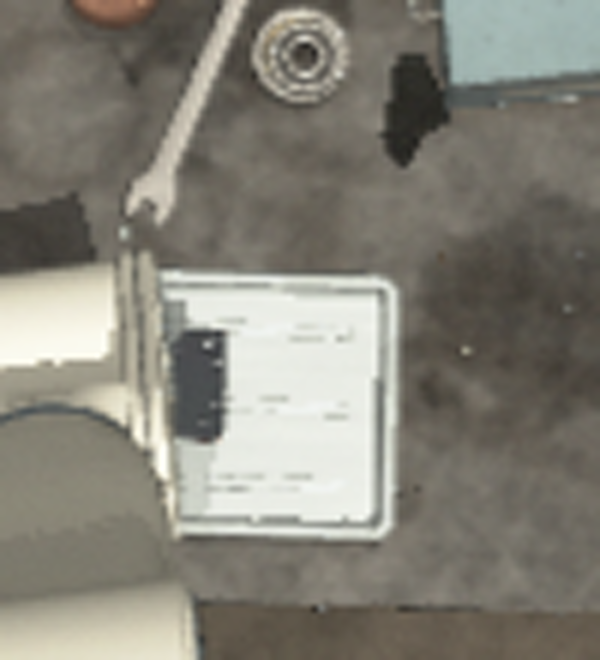

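The fingers straddle the leading rim: the inner finger is over the tray near crop pixel (200,300). I'll descend and pinch.

Request:
arm_command:
  commands:
    - [0.4,[0,0,2.5],[0,0,0]]
    - [0.4,[0,0,4.3],[0,0,0]]
    - [0.4,[0,0,4.3],[0,0,0]]
    - [0,[0,0,4.3],[0,0,0]]
    - [0,[0,0,4.3],[0,0,0]]
    - [0,[0,0,4.3],[0,0,0]]
    - [0,[0,0,4.3],[0,0,0]]
  force: 40

```text
t: 2.7
eef_pos: [0.4494, 0.0833, 0.0104]
eef_rot: [[-1.0, -0.0, 0.001], [-0.0, 1.0, 0.0], [-0.001, 0.0, -1.0]]
force: [-0.6, -0.7, 8.8]
opening: 0.008
```

```bash
python3 - <<'E'
from ov import *
goal((.449,.081,.03))
E
```

```text
t 2.7 shift cm [ 0.03 -0.23 -1.96] turn [0. 0. 0.] | now [0.4494 0.0833 0.0104] F [-0.6 -0.7  8.8] j [  9.   32.6 120.1  -0.   27.2 -81. ]
```

The pinch holds, with the opening at 8 mm. Now I'll lift the lead 20 mm and carry it over the sill.

Request:
arm_command:
  commands:
    - [0,[0,0,-1],[0,0,0]]
    - [0,[0,0,-2.1],[0,0,0]]
    - [0,[0,0,-2.1],[0,0,0]]
    - [0,[-0.2,2.5,-2.1],[0,0,0.01]]
    - [0,[-0.4,5.0,-2.1],[0,0,0.02]]
    - [0,[-0.6,7.5,-2.1],[0,0,0.035]]
    - [0,[-0.8,10.0,-2.1],[0,0,0.05]]
    - [0,[-0.95,11.7,-2.1],[0,0,0.053]]
    - [0,[-0.95,11.7,-2.1],[0,0,0.053]]

```text
t: 3.82
eef_pos: [0.4585, 0.2011, 0.0306]
eef_rot: [[-0.999, 0.051, 0.0], [0.051, 0.999, 0.0], [-0.0, 0.0, -1.0]]
force: [-0.9, -0.5, -2.6]
opening: 0.008
```

```bash
python3 - <<'E'
from ov import *
goal((.459,.20,.03))
a=get_image("scene");b=get_image("top")
R=(0.4634,.2875,-.0527)
L=[]
overlay(a,L,160,135,180,145,4,"b1");overlay(b,L,185,160,160,110,5,"b2")
E
```

```text
t 3.83 shift cm [-0.06 -0.1   0.06] turn [0. 0. 0.] | now [0.4585 0.2011 0.0306] F [-0.9 -0.5 -2.6] j [ 22.3  32.2 114.6  -0.   33.1 -64.8]
```

View pics/b1.png

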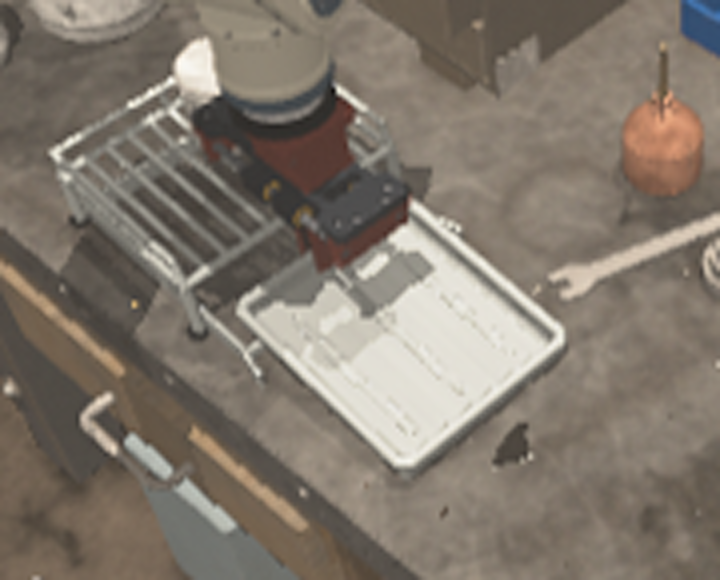

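View pics/b2.png

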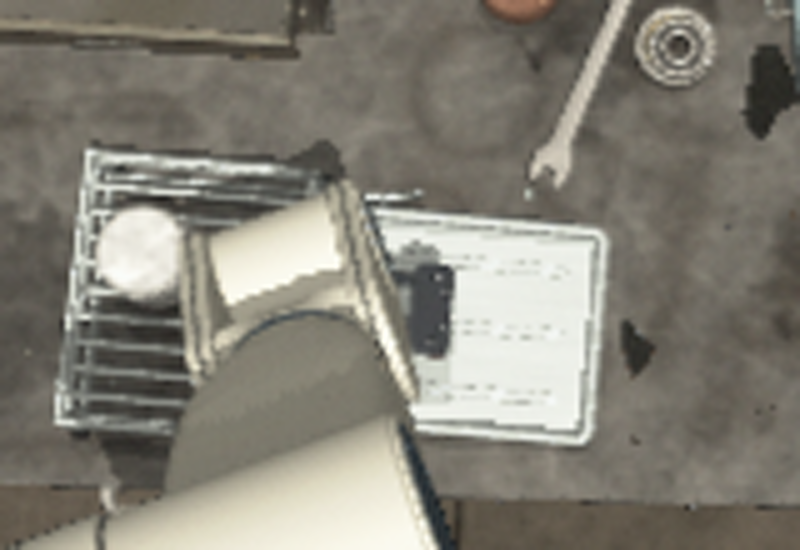

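The lead is over the sill and between the runners. Its near corner is at crop pixel (240,310) and the far side is near (430,215). I'll lower it onto the sill, release with a small opening, and move to the trailing rim.

Request:
arm_command:
  commands:
    - [0,[0,0,0.7],[0,0,0]]
    - [0,[0,0,0.7],[0,0,0]]
    - [0.25,[0,0,0.7],[0,0,0]]
    - [0.25,[0,0,0.7],[0,0,0]]
    - [0.25,[0,0,0.7],[0,0,0]]
    - [0.25,[0,0,-3],[0,0,0]]
    - [0.25,[0,0,-6],[0,0,0]]
    - [0.4,[0,-6,-6],[0,0,0]]
    - [0.4,[0,-12,-6],[0,0,0]]
    - [0.4,[0,-19,-6],[0,0,0]]

```text
t: 5.18
eef_pos: [0.4487, 0.0166, 0.091]
eef_rot: [[-0.999, 0.051, 0.001], [0.051, 0.999, -0.0], [-0.001, 0.0, -1.0]]
force: [1.5, -0.7, 0.3]
opening: 0.0348
```

```bash
python3 - <<'E'
from ov import *
y=(.0514,.9987,0)
goal((.4488,.0104,.02),rot(y,(0,0,-1)))
a=get_image("scene");b=get_image("top")
pickle.dump((a,b),open("p1.pkl","wb"))
L=[]
overlay(a,L,190,135,180,145,4,"d1");overlay(b,L,185,160,160,110,5,"d2")
E
```

```text
t 5.17 shift cm [-0.03 -0.62  7.1 ] turn [0.     0.0011 0.    ] | now [0.4487 0.0166 0.091 ] F [ 1.5 -0.7  0.3] j [  0.6  22.5 120.1  -0.   37.4 -86.4]
```

View pics/d1.png

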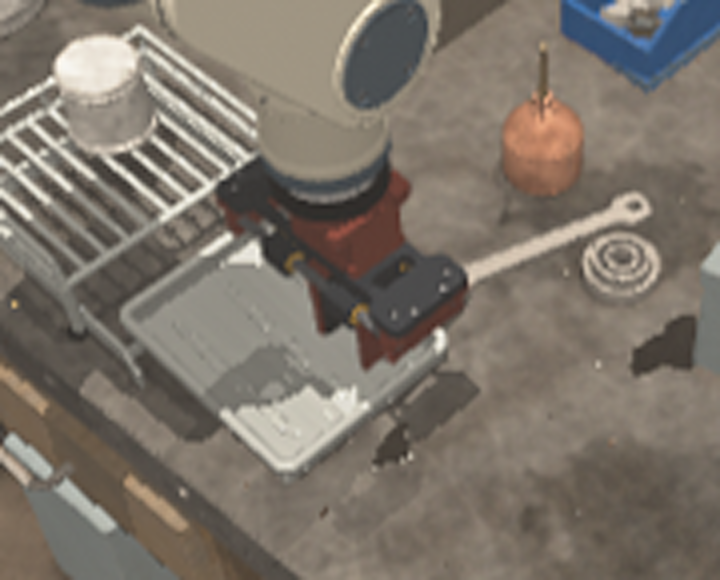

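View pics/d2.png

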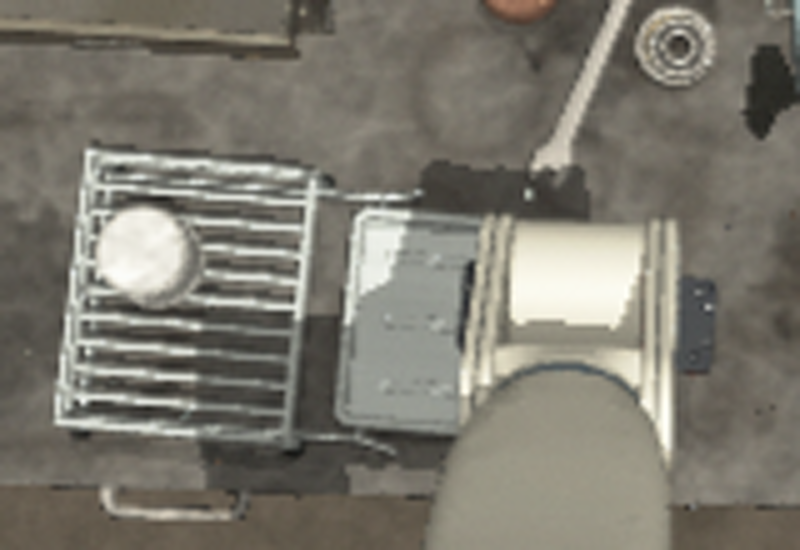

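The tray rests on the sill, centred between the runners: its lead corners are at crop pixels (357,210) and (340,420), against runners near y=197 and y=437. Now I'll grip the trailing rim.

Request:
arm_command:
  commands:
    - [0.4,[0,0,4],[0,0,0]]
    - [0.4,[0,0,7.5],[0,0,0]]
    - [0.4,[0,0,7.5],[0,0,0]]
    - [0,[0,0,7.5],[0,0,0]]
    - [0,[0,0,7.5],[0,0,0]]
    - [0,[0,0,7.5],[0,0,0]]
    - [0,[0,0,7.5],[0,0,0]]
  force: 50

```text
t: 6.15
eef_pos: [0.4494, 0.0181, 0.0167]
eef_rot: [[-0.999, 0.053, 0.002], [0.053, 0.999, 0.0], [-0.002, 0.0, -1.0]]
force: [-0.9, 0.0, 7.4]
opening: 0.0077
```

```bash
python3 - <<'E'
from ov import *
# home tail rim centre at rack (0, 2.5-95.5)
p=posed([(0,-93,0)],(0.4634,.2875,-.0527))[0];print(p)
goal((p[0],p[1],.03),rot((.0527,.9986,0),(0,0,-1)))
E
```

```text
[0.45850117 0.19462911 0.        ]
t 6.15 shift cm [ 0.02 17.68 -1.33] turn [ 0.0001  0.0018 -0.    ] | now [0.4494 0.0181 0.0167] F [-0.9  0.   7.4] j [  0.8  31.5 121.    0.   27.3 -86.2]
```

Request:
arm_command:
  commands:
    - [0,[0,1,-0.1],[0,0,0]]
    - [0,[0,3,-0.3],[0,0,0]]
    - [0,[0,5,-0.5],[0,0,0]]
    - [0,[0,7,-0.8],[0,0,0]]
    - [0,[0,9,-1.2],[0,0,0]]
    - [0,[0,11,-1.4],[0,0,0]]
    - [0,[0,11,-1.4],[0,0,0]]

```text
t: 7.02
eef_pos: [0.4545, 0.1292, 0.0298]
eef_rot: [[-0.999, 0.051, 0.0], [0.051, 0.999, 0.0], [-0.0, 0.0, -1.0]]
force: [0.2, -0.2, -3.2]
opening: 0.0078
```

```bash
python3 - <<'E'
from ov import *
p=posed([(0,-93,0)],(0.4634,.2875,-.0527))[0]
goal((p[0],p[1],.03),rot((.0527,.9986,0),(0,0,-1)))
a=get_image("scene");b=get_image("top")
L=[]
overlay(a,L,160,135,180,145,4,"e1");overlay(b,L,185,160,160,110,5,"e2")
E
```

```text
t 7.03 shift cm [-0.07  6.55 -0.02] turn [0.0002 0.0004 0.0021] | now [0.4545 0.1292 0.0298] F [ 0.2 -0.2 -3.2] j [ 14.4  31.  118.1   0.   30.9 -72.7]
```

View pics/e1.png

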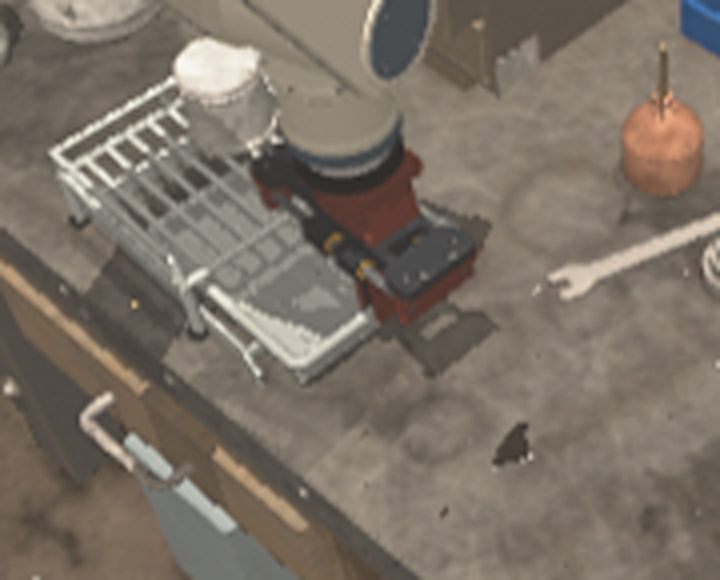

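View pics/e2.png

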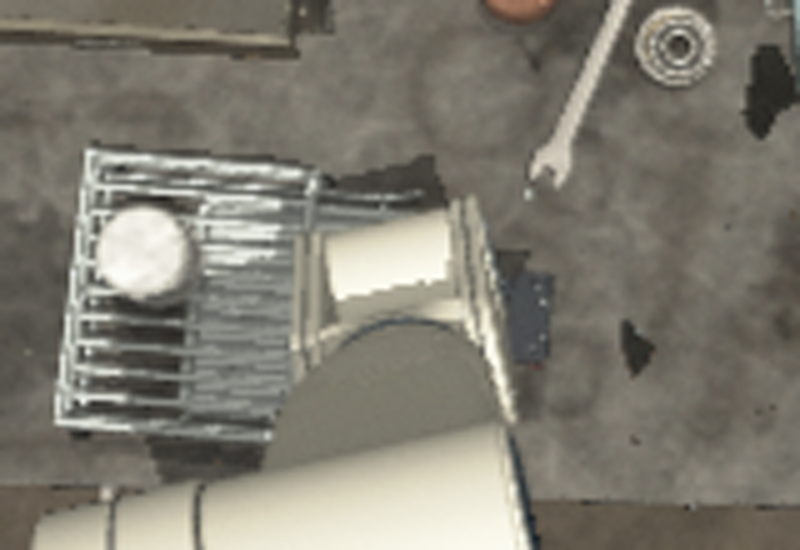

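The tray slides freely, with a wrist force of about 3 N. I'll go on to the home position with the tail held just above the sill.

Request:
arm_command:
  commands:
    - [0,[0,2,-0.3],[0,0,0]]
    - [0,[-0.02,4,-0.4],[0,0,0]]
    - [0,[-0.04,5.5,-0.4],[0,0,0]]
    - [0,[-0.05,6.6,-0.4],[0,0,0]]
    - [0,[-0.05,6.6,-0.4],[0,0,0]]
    - [0,[-0.05,6.6,-0.4],[0,0,0]]

```text
t: 7.88
eef_pos: [0.4582, 0.1933, 0.0335]
eef_rot: [[-0.999, 0.053, -0.001], [0.053, 0.999, -0.0], [0.001, -0.0, -1.0]]
force: [-0.2, 0.2, -2.7]
opening: 0.0077
```

```bash
python3 - <<'E'
from ov import *
p=posed([(0,-93,0)],(0.4634,.2875,-.0527))[0]
goal((p[0],p[1],.0165),rot((.0527,.9986,0),(0,0,-1)))
a=get_image("scene");b=get_image("top")
L=[]
overlay(a,L,160,135,140,120,5,"f1")
E
```

```text
t 7.88 shift cm [-0.03  0.13  1.7 ] turn [-0.0004 -0.0007 -0.0001] | now [0.4582 0.1933 0.0335] F [-0.2  0.2 -2.7] j [ 21.5  31.8 115.   -0.   33.3 -65.5]
```

View pics/f1.png

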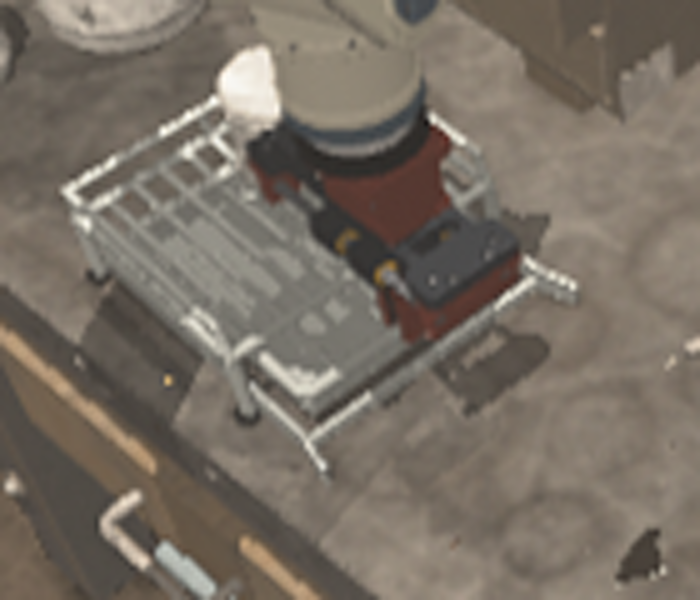

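Request:
arm_command:
  commands:
    - [0,[-0.03,0.2,0],[0,0,0]]
    - [0,[-0.03,0.2,0.6],[0,0,0]]
    - [0,[-0.03,0.2,1.1],[0,0,0]]
    - [0,[-0.03,0.2,1.6],[0,0,0]]
    - [0,[-0.03,0.2,1.65],[0,0,0]]

```text
t: 8.6
eef_pos: [0.4588, 0.1957, 0.0168]
eef_rot: [[-0.999, 0.053, -0.0], [0.053, 0.999, -0.0], [0.0, -0.0, -1.0]]
force: [-1.1, -0.3, -0.6]
opening: 0.0078
```

```bash
python3 - <<'E'
from ov import *
p=posed([(0,-93,0)],(0.4634,.2875,-.0527))[0]
goal((p[0],p[1],.0165),rot((.0527,.9986,0),(0,0,-1)))
a=get_image("scene");b=get_image("top")
L=[]
overlay(a,L,160,135,140,120,5,"g1")
E
```

```text
t 8.6 shift cm [ 0.03 -0.11  0.03] turn [-0.0001 -0.0004 -0.0001] | now [0.4588 0.1957 0.0168] F [-1.1 -0.3 -0.6] j [ 21.7  33.7 114.9   0.   31.4 -65.2]
```

View pics/g1.png

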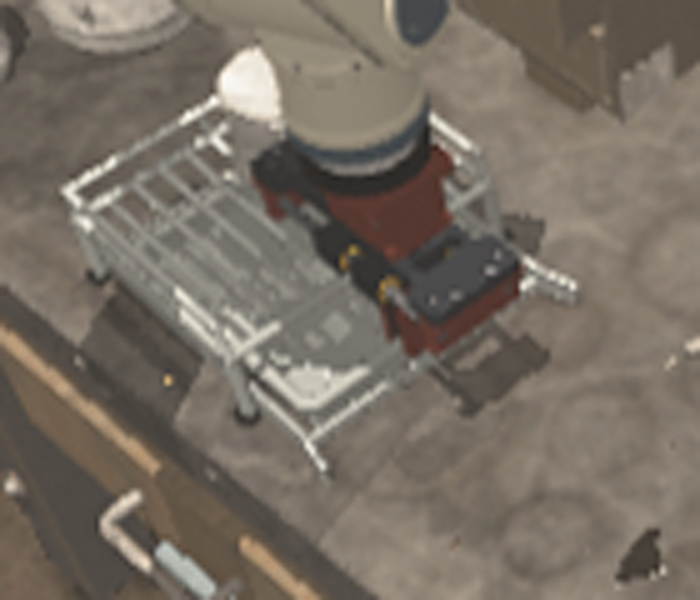

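The tail went down with no contact force. I'll release, rise clear and check.

Request:
arm_command:
  commands:
    - [0.25,[0,0,0],[0,0,0]]
    - [0.25,[0,0,0],[0,0,0]]
    - [0.25,[0,0,0],[0,0,0]]
    - [0.25,[0,0,-5],[0,0,0]]
    - [0.6,[0,0,-11],[0,0,0]]
    - [1,[0,-4,-17],[0,0,0]]
    - [1,[0,-10,-21],[0,0,0]]
    - [1,[0,-16,-21],[0,0,0]]
    - [1,[0,-22,-21],[0,0,0]]
    - [1,[0,-28,-21],[0,0,0]]

```text
t: 9.95
eef_pos: [0.4444, -0.0776, 0.2279]
eef_rot: [[-0.999, 0.052, 0.002], [0.052, 0.999, -0.0], [-0.002, -0.0, -1.0]]
force: [0.5, 0.7, 0.5]
opening: 0.0786
```

```bash
python3 - <<'E'
from ov import *
goal((.45,-.1,.25))
a=get_image("scene");b=get_image("top");pickle.dump((a,b),open("p2.pkl","wb"))
R=(0.4634,.2875,-.0527)
T=posed([(0,4,0)],R)[0];T=(T[0],T[1],-.0527)
L=[(l,(255,0,0)) for l in trayl(T)]
overlay(a,[],160,135,140,120,5,"k0");overlay(a,L,160,135,140,120,5,"k1");overlay(b,[],185,160,160,110,5,"k2")
E
```

```text
t 9.95 shift cm [-0.68 -2.21 -2.21] turn [0. 0. 0.] | now [ 0.4444 -0.0776  0.2279] F [0.5 0.7 0.5] j [-11.4   9.  114.3   0.   56.6 -98.4]
```

View pics/k0.png

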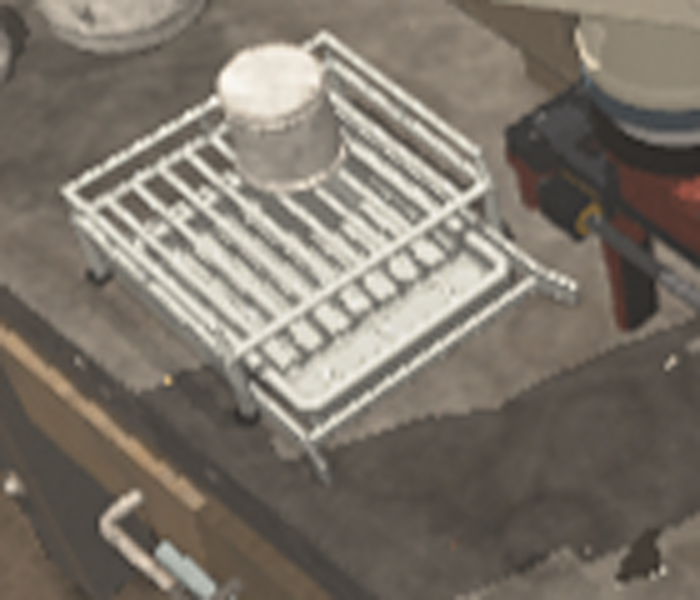

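View pics/k1.png

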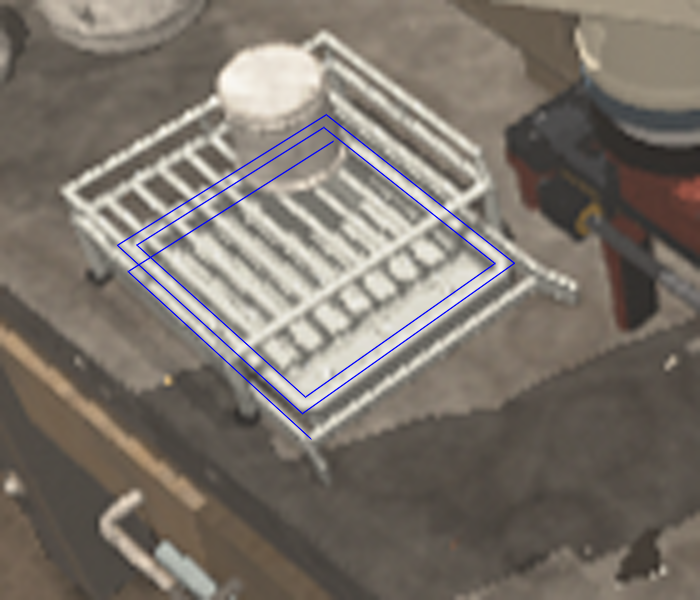

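View pics/k2.png

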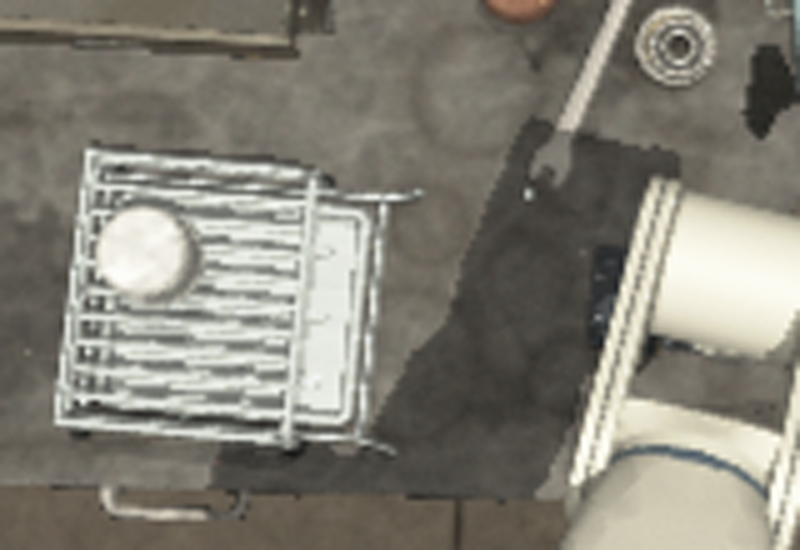

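The tray is home: flat, inside the sill with a visible gap, its corners at crop pixels (305,405) and (510,265), and about +3.6 mm in y by the gripper reading.

For the cup I need the arm's kinematics. A small tilt will show the wrist convention.

Request:
arm_command:
  commands:
    - [1,[0,-3,-3],[0.18,0,0]]
    - [1,[0,-3,-3],[0.35,0,0]]
    - [1,[0,-3,-3],[0.35,0,0]]

```text
t: 10.42
eef_pos: [0.4429, -0.1035, 0.2567]
eef_rot: [[-0.999, 0.045, -0.018], [0.048, 0.938, -0.342], [0.001, -0.342, -0.94]]
force: [0.0, 0.1, -0.9]
opening: 0.0876
```

```bash
cat > kin.py <<'E'
from h import *
import pickle
from scipy.optimize import least_squares
def fk(q,P,s4=1):
    q=np.radians(q); a1,lat,H,L1,a3,L2,d6,lat2=P
    ez=lambda a:Ro.from_euler("z",a).as_matrix(); ey=lambda a:Ro.from_euler("y",a).as_matrix()
    A=ez(q[0]); p=A@[a1,lat,H]; A=A@ey(q[1]); p=p+A@[0,0,L1]; A=A@ey(q[2]); p=p+A@[a3,0,L2]
    A=A@ez(s4*q[3])@ey(q[4]); p=p+A@[0,lat2,0]; A=A@ez(q[5]); p=p+A@[0,0,d6]
    return p,A@ez(np.pi/2*1)
E
python3 - <<'E'
from kin import *
np.set_printoptions(precision=4,suppress=True)
goal((.45,-.1,.25))
d=pickle.load(open("log.pkl","rb")); print(len(d)); s=get_state(); print(np.round(s["joint_positions"],2)); print(s["eef_rot"])
for sg in (1,-1):
    f=lambda P:np.concatenate([fk(q,P,sg)[0]-p for q,p,R in d])
    r=least_squares(f,[0,.012,.3,.45,0,.4,.25,0]); print(sg,r.x,np.abs(r.fun).max()*1e3)
    print(fk(d[-1][0],r.x,sg)[1])
E
```

```text
t 10.43 shift cm [-0.69  0.59  0.5 ] turn [0. 0. 0.] | now [ 0.4429 -0.1035  0.2567] F [ 0.   0.1 -0.9] j [ -1.2   7.9 114.  -23.1  60.7 -76.6]
12
[ -1.22   7.94 114.02 -23.1   60.75 -76.57]
[[-0.9988  0.0451 -0.0176]
 [ 0.0484  0.9384 -0.342 ]
 [ 0.001  -0.3425 -0.9395]]
1 [ 0.      0.0119  0.3124  0.5631  0.0775  0.4849  0.3096 -0.    ] 8.050504707313166e-07
[[-0.9988  0.0451 -0.0176]
 [ 0.0484  0.9384 -0.342 ]
 [ 0.001  -0.3425 -0.9395]]
-1 [-0.0142 -0.0619 -0.3038  0.5882  0.0771  0.4871 -0.2865  0.0737] 12.874890361383507
[[-0.8944  0.4472 -0.003 ]
 [ 0.4192  0.8408  0.3425]
 [ 0.1557  0.3051 -0.9395]]
```

The kinematics fit is exact. Now I'll search for a pick/place pair in which the cup turns over with one half-turn of the tool.

```bash
cat >> kin.py <<'E'
P=np.array([0,.0119,.3124,.5631,.0775,.4849,.3096,0])
LO=np.array([-172.04,-51.8,4.93,-75.15,6.16,-145.62]);HI=np.array([172.04,120.97,147.93,255.16,154.13,145.62])
def refit():
    global P
    d=pickle.load(open("log.pkl","rb"))
    P=least_squares(lambda P:np.concatenate([fk(q,P)[0]-p for q,p,R in d]),P).x
refit()
def ik(p,R,margin=0):
    a1,lat,H,L1,a3,L2,d6,_=P
    p=np.array(p);w=p-d6*R[:,2]; rho=np.hypot(w[0],w[1])
    if rho<abs(lat):return None
    q1=np.arctan2(w[1],w[0])-np.arcsin(lat/rho); r=np.sqrt(rho**2-lat**2)-a1; z=w[2]-H
    Le=np.hypot(L2,a3); g=np.arctan2(a3,L2); D=np.hypot(r,z)
    c=(D*D-L1**2-Le**2)/(2*L1*Le)
    if abs(c)>1:return None
    e=np.arccos(c); q3=e-g; q2=np.arctan2(r,z)-np.arctan2(Le*np.sin(e),L1+Le*np.cos(e))
    A=Ro.from_euler("z",q1).as_matrix()@Ro.from_euler("y",q2+q3).as_matrix()
    W=A.T@R@Ro.from_euler("z",-np.pi/2).as_matrix()
    q5=np.arccos(np.clip(W[2,2],-1,1)); q4=np.arctan2(W[1,2],W[0,2]); q6=np.arctan2(W[2,1],-W[2,0])
    q=np.degrees([q1,q2,q3,q4,q5,q6]); 
    if q[3]<-90: q[3]+=360
    return q
def slack(q): return -999 if q is None else min((q-LO).min(),(HI-q).min())
E
python3 - <<'E'
from kin import *
np.set_printoptions(precision=1,suppress=True)
d=pickle.load(open("log.pkl","rb"))
for q,p,R in d[-2:]: print(q,ik(p,R))
def tool(az,pitch,roll): # z dir az, pitch down positive; y horizontal, roll about z
    a,t=np.radians([az,pitch]); z=np.array([np.cos(a)*np.cos(t),np.sin(a)*np.cos(t),-np.sin(t)])
    y=np.array([-np.sin(a),np.cos(a),0]); return rot(y,z)@Ro.from_euler("z",roll,degrees=True).as_matrix()
cup=np.array([.5005,-.3175]); rk=(0.4634,.2875,-.0527)
from ov import posed
dst=posed([(-42,-12,0)],rk)[0][:2]; print(dst)
res=[]
for h in (.045,.055,.065,.075):
 for pitch in (-10,0,10,20,30):
  for az in range(-120,-59,10):
   for roll in (0,180):
    R=tool(az,pitch,roll); q=ik(np.r_[cup,h]+.019*R[:,2],R); s1=slack(q)
    if s1<3: continue
    for az2 in range(-180,180,10):
      R2=tool(az2,-pitch,roll+180); q2=ik(np.r_[dst,.17-h]+.019*R2[:,2],R2); s2=slack(q2)
      if s2<3: continue
      res.append((min(s1,s2),h,pitch,az,roll,az2,q,q2))
res.sort(key=lambda r:-r[0]); print(len(res))
from collections import Counter
print(Counter((r[2],r[3]) for r in res)); print(Counter(r[5] for r in res))
for r in res[:25]: print(round(r[0],1),r[1:6],r[6],r[7])
E
```

```text
[-11.4   9.  114.3   0.   56.6 -98.4] [-11.4   9.  114.3   0.   56.6 -98.4]
[ -1.2   7.9 114.  -23.1  60.7 -76.6] [ -1.2   7.9 114.  -23.1  60.7 -76.6]
[0.4 0.3]
3928
Counter({(0, -60): 256, (-10, -60): 256, (10, -60): 256, (10, -70): 256, (0, -70): 256, (-10, -70): 256, (10, -120): 256, (0, -120): 256, (20, -60): 252, (20, -70): 252, (20, -120): 252, (20, -110): 252, (30, -60): 218, (30, -120): 218, (30, -70): 218, (30, -110): 218})
Counter({-180: 128, -110: 128, -100: 128, -90: 128, 90: 128, 100: 128, 110: 128, 120: 128, 130: 128, 140: 128, 150: 128, 160: 128, 170: 128, -80: 128, -170: 128, -120: 128, 80: 128, -70: 128, 70: 128, 60: 128, 50: 128, 10: 128, 20: 128, -60: 128, 40: 128, 30: 128, 0: 128, -130: 104, -160: 96, -150: 96, -140: 96, -50: 80})
26.9 (0.045, 0, -60, 0, -180) [-12.4  69.8 121.  228.1  97.3  98.1] [ 20.4  65.4  74.7  25.9 127.  -73.7]
26.9 (0.045, 0, -60, 0, -110) [-12.4  69.8 121.  228.1  97.3  98.1] [  45.7   65.1   75.6  -30.2  125.2 -108.6]
26.9 (0.045, 0, -60, 0, -100) [-12.4  69.8 121.  228.1  97.3  98.1] [  49.2   64.    79.2  -36.7  121.  -111. ]
26.9 (0.
[... 1632 characters left out ...]
  228.1  97.3 -81.9] [ -2.5  57.4 113.9  77.7  91.9  98.5]
26.9 (0.045, 0, -60, 180, 110) [-12.4  69.8 121.  228.1  97.3 -81.9] [ -0.8  57.6 108.1  69.8  95.  103.4]
26.9 (0.045, 0, -60, 180, 120) [-12.4  69.8 121.  228.1  97.3 -81.9] [  1.4  58.3 102.3  62.8  99.1 107.1]
26.9 (0.045, 0, -60, 180, 130) [-12.4  69.8 121.  228.1  97.3 -81.9] [  4.1  59.3  96.8  56.5 103.8 109.8]
26.9 (0.045, 0, -60, 180, 140) [-12.4  69.8 121.  228.1  97.3 -81.9] [  7.   60.5  91.4  50.5 108.7 111.3]
26.9 (0.045, 0, -60, 180, 150) [-12.4  69.8 121.  228.1  97.3 -81.9] [ 10.1  61.8  86.5  44.8 113.7 111.7]
26.9 (0.045, 0, -60, 180, 160) [-12.4  69.8 121.  228.1  97.3 -81.9] [ 13.5  63.1  81.9  38.9 118.5 111.1]
```

A direct horizontal grasp at the cup's present place is crowded: the j4 limit, the tin and the bench are all in the way. A better route has three steps:
1. Top-grip the cup and stand it on open bench.
2. Regrip it horizontally, pointing +y, with j4 near 90.
3. Turn it over and place it from the rack's open -y side.

First I need the wrist housing's size, to judge bench clearance.

```bash
python3 - <<'E'
from kin import *
from ov import *
s=get_state();R=np.array(s["eef_rot"]);p=np.array(s["eef_pos"]);w=p-.3096*R[:,2]
print(w)
a=get_image("scene");b=get_image("top")
def sph(im,r):
    f,cx,cy,Rc,t=cam(im); C=-Rc.T@t; n=(C-w)/np.linalg.norm(C-w); u=np.cross(n,[0,0,1.]);u/=np.linalg.norm(u);v=np.cross(n,u)
    th=np.linspace(0,2*np.pi,50); return w+r*(np.outer(np.cos(th),u)+np.outer(np.sin(th),v))
ax=[(np.array([p-z*R[:,2]-.0*R[:,1],p-z*R[:,2]+.05*R[:,0]]),(0,255,255)) for z in (.08,.12,.16,.2,.24)]
for im,n in ((a,"w1"),(b,"w2")):
    L=[(sph(im,.05),(0,255,0)),(sph(im,.07),(0,0,255)),(np.array([p,w]),(255,0,0))]+ax
    c=proj(im,w)[0]; x,y=int(c[0])-65,int(c[1])-60
    x=max(x,0);y=max(y,0)
    overlay(im,L,x,y,130,120,5,n)
E
```

```text
[0.44831219 0.00235015 0.5476096 ]
```

View pics/w1.png

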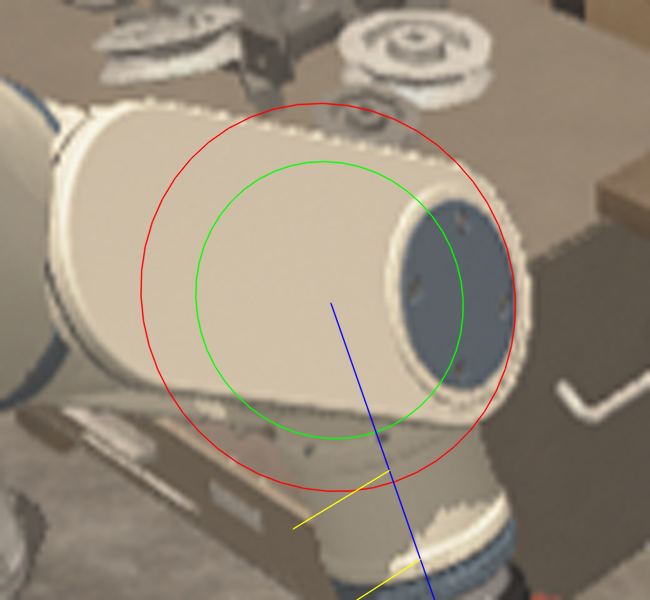

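View pics/w2.png

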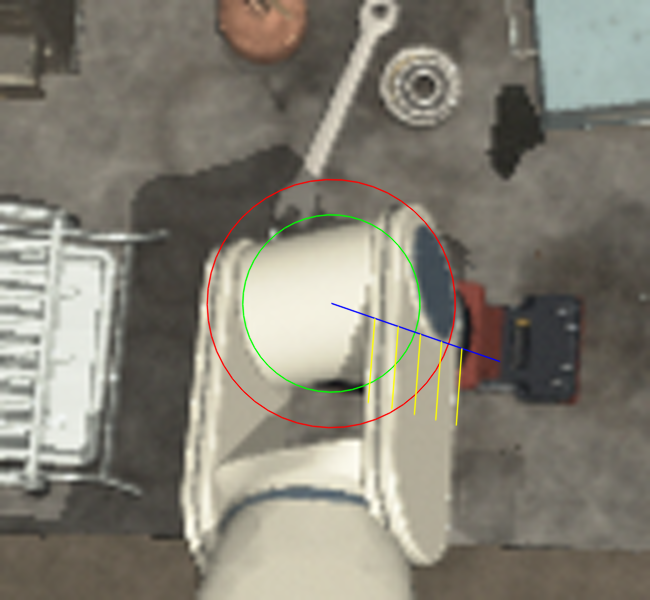

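The wrist's in-plane radius is about 50 mm, measured from the green circle in w1, so a horizontal tool at z ≈ 0.085 clears the bench. Next come the stage poses and their joint margins.

```bash
python3 - <<'E'
from kin import *
from ov import posed
np.set_printoptions(precision=3,suppress=True)
rk=(0.4634,.2875,-.0527)
D=posed([(-38,-15,0)],rk)[0]; print("dst",D)
down=rot((0,1,0),(0,0,-1))
zz=np.array([.0527,.9986,0]); xx=np.array([.9986,-.0527,0])
A=rot(xx,zz);B=rot(-xx,zz)
S=np.array([.44,.095,0])
for n,p,R in [("pick",(.501,-.318,.066),down),("pickup",(.501,-.318,.25),down),("Sdown",(S[0],S[1],.066),down)]:
    q=ik(p,R);print(n,q,slack(q))
for nm,R in (("A",A),("B",B)):
    for n,p in [("S",S+[0,0,.083]),("Sback",S-.1*zz+[0,0,.083]),("Sup",S+[0,0,.22]),("Dup",D+[0,0,.22]),("D",D+[0,0,.087])]:
        q=ik(p+.019*R[:,2],R);print(nm,n,q,slack(q))
goal((.501,-.318,.22),down)
E
```

```text
dst [0.425 0.275 0.   ]
pick [ -33.554   33.917  102.369    0.      43.714 -123.554] 22.066376480787767
pickup [ -33.554   19.88    96.131    0.      63.989 -123.554] 22.066376480787767
Sdown [ 10.669  25.496 120.415   0.     34.089 -79.331] 27.515252238625663
A S [-26.149  62.43  112.214  66.963  92.101 -85.072] 35.716461157775925
A Sback [-36.46   62.334 106.955  57.022  95.878 -81.031] 40.97468244256761
A Sup [-26.149  45.555 117.728  67.753  96.487 -74.56 ] 30.201507657354526
A Dup [ -3.864  44.95  124.61   89.171  90.153 -79.561] 23.320130638030875
A D [ -3.864  62.839 118.823  89.158  89.976 -91.662] 29.107149055090375
B S [-26.149  62.43  112.214  66.963  92.101  94.928] 35.716461157775925
B Sback [-36.46   62.334 106.955  57.022  95.878  98.969] 40.97468244256761
B Sup [-26.149  45.555 117.728  67.753  96.487 105.44 ] 30.201507657354526
B Dup [ -3.864  44.95  124.61   89.171  90.153 100.439] 23.320130638030875
B D [ -3.864  62.839 118.823  89.158  89.976  88.338] 29.107149055090375
t 10.53 shift cm [ -6.9  -18.52  10.61] turn [-0.347 -0.01  -0.05 ] | now [ 0.443 -0.105  0.257] F [-0.1 -0.6  0.8] j [ -1.4   7.9 114.  -23.   60.7 -76.8]
```

Request:
arm_command:
  commands:
    - [1,[-2,-5,3],[-0.15,0,-0.02]]
    - [1,[-5,-11,6],[-0.347,-0.01,-0.05]]
    - [1,[-6.9,-18.5,10.6],[-0.347,-0.01,-0.05]]
    - [1,[-6.9,-18.5,10.6],[-0.347,-0.01,-0.05]]
    - [1,[-6.9,-18.5,10.6],[-0.347,-0.01,-0.05]]
    - [1,[-6.9,-18.5,10.6],[-0.347,-0.01,-0.05]]
    - [1,[-6.9,-18.5,10.6],[-0.347,-0.01,-0.05]]

```text
t: 11.4
eef_pos: [0.5006, -0.3181, 0.2213]
eef_rot: [[-1.0, 0.001, 0.001], [0.001, 1.0, -0.002], [-0.001, -0.002, -1.0]]
force: [0.3, 0.5, 0.0]
opening: 0.0875
```

```bash
python3 - <<'E'
from ov import *
goal((.501,-.318,.066),rot((0,1,0),(0,0,-1)))
a=get_image("scene");b=get_image("top")
overlay(a,[],330,200,140,140,4,"m1")
E
```

```text
t 11.4 shift cm [-0.02  0.05 15.53] turn [-0.0022  0.0014 -0.0012] | now [ 0.5006 -0.3181  0.2213] F [0.3 0.5 0. ] j [-3.360e+01  2.160e+01  9.770e+01 -1.000e-01  6.050e+01 -1.235e+02]
```

View pics/m1.png

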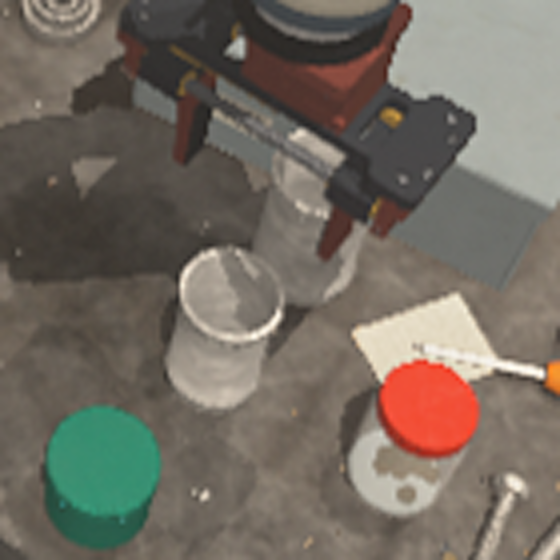

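Request:
arm_command:
  commands:
    - [1,[0,0,5],[0,0,0]]
    - [1,[0,0,9.7],[0,0,0]]
    - [1,[0,0,9.7],[0,0,0]]

```text
t: 11.88
eef_pos: [0.499, -0.3171, 0.1214]
eef_rot: [[-1.0, 0.001, -0.004], [0.001, 1.0, 0.001], [0.004, 0.001, -1.0]]
force: [0.3, -0.2, 0.6]
opening: 0.0879
```

```bash
python3 - <<'E'
from ov import *
goal((.501,-.318,.066),rot((0,1,0),(0,0,-1)))
a=get_image("scene");b=get_image("top")
overlay(a,[],340,220,110,110,5,"m2");overlay(b,[],345,150,90,90,6,"m3")
E
```

```text
t 11.88 shift cm [-0.23 -0.1   5.54] turn [ 0.0009 -0.0044 -0.0007] | now [ 0.499  -0.3171  0.1214] F [ 0.3 -0.2  0.6] j [-3.350e+01  2.910e+01  1.014e+02 -1.000e-01  4.980e+01 -1.234e+02]
```

View pics/m2.png

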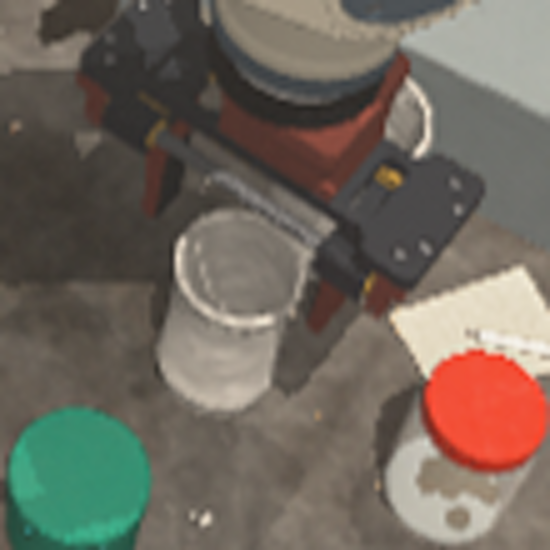

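View pics/m3.png

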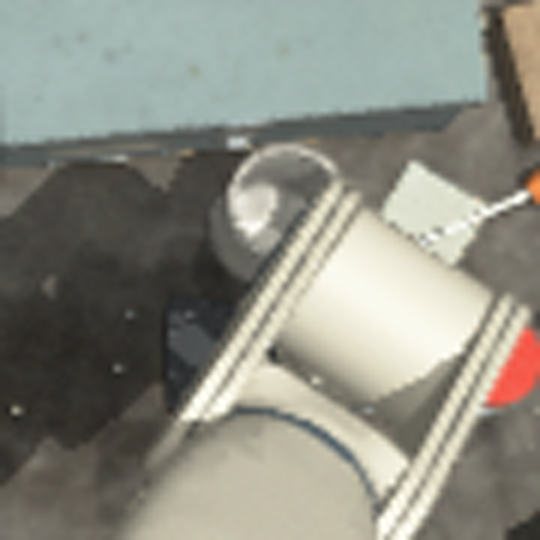

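The finger tips in m2 are at (150,210) and (320,325), with their midpoint on the cup rim's centre at (240,268). I'll descend, grip and lift.

Request:
arm_command:
  commands:
    - [1,[-0.1,-0.05,3],[0,0,0]]
    - [1,[-0.1,-0.05,5.6],[0,0,0]]
    - [1,[-0.1,-0.05,5.6],[0,0,0]]
    - [0,[-0.1,-0.05,5.6],[0,0,0]]
    - [0,[-0.1,-0.05,5.6],[0,0,0]]
    - [0,[-0.1,-0.05,5.6],[0,0,0]]
    - [0,[-0.1,-0.05,5.6],[0,0,0]]
  force: 25

```text
t: 12.85
eef_pos: [0.5028, -0.3204, 0.0692]
eef_rot: [[-1.0, 0.002, 0.003], [0.002, 1.0, -0.004], [-0.003, -0.004, -1.0]]
force: [0.8, 1.3, 6.2]
opening: 0.0643
```

```bash
python3 - <<'E'
from ov import *
goal((.44,.095,.22),rot((0,1,0),(0,0,-1)))
E
```

```text
t 12.85 shift cm [  6.32  41.47 -15.25] turn [-0.0038  0.0028 -0.0021] | now [ 0.5028 -0.3204  0.0692] F [0.8 1.3 6.2] j [-3.360e+01  3.370e+01  1.021e+02 -1.000e-01  4.390e+01 -1.234e+02]
```

Request:
arm_command:
  commands:
    - [0,[0,0,-3],[0,0,0]]
    - [0,[0,0,-8],[0,0,0]]
    - [0,[0,2,-12],[0,0,0]]
    - [0,[1.2,8,-12],[0,0,0]]
    - [0,[2.2,14,-12],[0,0,0]]
    - [0,[3.2,20,-12],[0,0,0]]
    - [0,[4.1,26,-12],[0,0,0]]
    - [0,[5,32,-12],[0,0,0]]
    - [0,[5.8,37.5,-12],[0,0,0]]
    - [0,[6.3,41.5,-12],[0,0,0]]

```text
t: 14.1
eef_pos: [0.4389, 0.0973, 0.1869]
eef_rot: [[-1.0, 0.001, 0.001], [0.001, 1.0, -0.003], [-0.001, -0.003, -1.0]]
force: [0.2, 0.4, -1.4]
opening: 0.0641
```

```bash
python3 - <<'E'
from ov import *
goal((.44,.095,.071),rot((0,1,0),(0,0,-1)))
a=get_image("scene");b=get_image("top")
save(a,"n1")
E
```

```text
t 14.1 shift cm [-0.09 -0.2  11.59] turn [-0.0029  0.0013 -0.0008] | now [0.4389 0.0973 0.1869] F [ 0.2  0.4 -1.4] j [ 11.1  12.5 116.6  -0.2  50.9 -78.7]
```

View pics/n1.png

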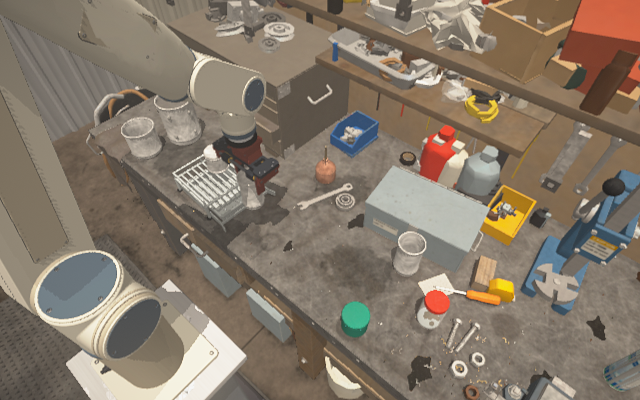

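The cup is held, and the can, jar and tin have not moved. I'll lower it onto open bench.

Request:
arm_command:
  commands:
    - [0,[0,-0.2,5],[0,0,0]]
    - [0,[0,-0.2,9],[0,0,0]]
    - [0,[0,-0.2,11],[0,0,0]]
    - [0,[0,-0.2,11.5],[0,0,0]]
    - [0,[0,-0.2,11.7],[0,0,0]]
    - [0,[0,-0.2,11.7],[0,0,0]]

```text
t: 14.95
eef_pos: [0.4405, 0.0929, 0.0705]
eef_rot: [[-1.0, 0.002, 0.003], [0.002, 1.0, -0.003], [-0.003, -0.003, -1.0]]
force: [-0.4, 0.4, -1.2]
opening: 0.0642
```

```bash
python3 - <<'E'
from ov import *
goal((.44,.095,.069),rot((0,1,0),(0,0,-1)))
E
```

```text
t 14.95 shift cm [0.05 0.21 0.15] turn [-0.0027  0.0025 -0.0022] | now [0.4405 0.0929 0.0705] F [-0.4  0.4 -1.2] j [ 10.5  24.9 120.4  -0.3  34.5 -79.1]
```

Request:
arm_command:
  commands:
    - [0,[0,0,0.15],[0,0,0]]
    - [0,[0,0,0.15],[0,0,0]]
    - [1,[0,0,0.15],[0,0,0]]
    - [1,[0,0,0.15],[0,0,0]]
    - [1,[0,0,0.15],[0,0,0]]
    - [1,[0,0,-4],[0,0,0]]
    - [1,[0,0,-9],[0,0,0]]
    - [1,[0,0,-15],[0,0,0]]
    - [1,[0,-4,-18],[0,0,0]]

```text
t: 16.08
eef_pos: [0.4409, 0.0545, 0.253]
eef_rot: [[-1.0, -0.001, 0.006], [-0.001, 1.0, -0.002], [-0.006, -0.002, -1.0]]
force: [0.8, -0.4, 0.1]
opening: 0.0875
```

```bash
python3 - <<'E'
from ov import *
zz=np.array([.0527,.9986,0]); xx=np.array([.9986,-.0527,0]); A=rot(xx,zz)
C=np.array([.4405,.0929,.083])
goal(C+[0,0,.15]-.081*zz,A)
a=get_image("scene");b=get_image("top");pickle.dump((a,b),open("p3.pkl","wb"))
overlay(a,[],200,130,130,120,5,"q1");overlay(b,[],225,160,110,90,6,"q2")
E
```

```text
t 16.07 shift cm [ 0.48 -4.24  2.01] turn [-1.2477  1.1889  1.2522] | now [0.4409 0.0545 0.253 ] F [ 0.8 -0.4  0.1] j [  5.6   6.2 113.8  -0.2  59.7 -84.4]
```

View pics/q1.png

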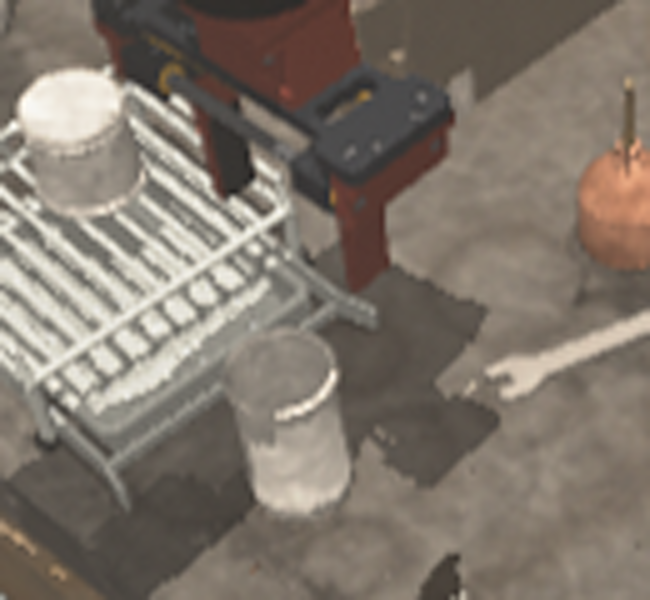

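View pics/q2.png

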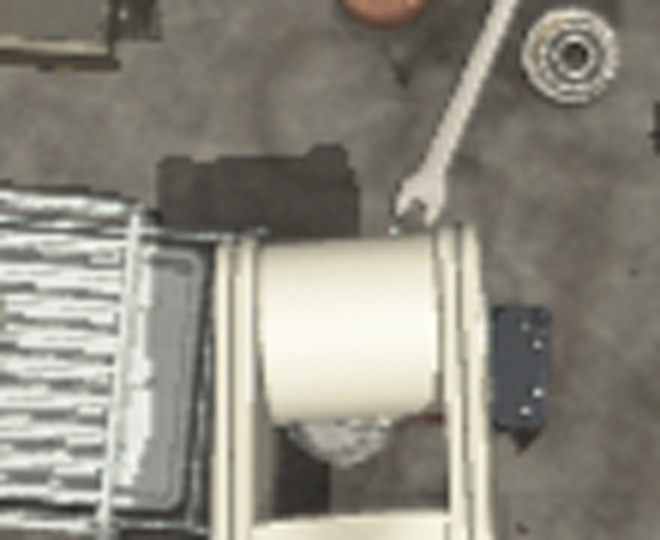

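The cup is upright on the bench, its rim centred at crop pixel (285,375). I'll check its position and test the rotation path against the joint limits.

```bash
python3 - <<'E'
from kin import *
np.set_printoptions(precision=1,suppress=True)
a,b=pickle.load(open("p3.pkl","rb"))
print(np.round(back(a,(np.array([285,374])+.5)/5-.5+[200,130],.11),4))
s=get_state();E=np.array(s["eef_rot"]);p=np.array(s["eef_pos"])
zz=np.array([.0527,.9986,0]); xx=np.array([.9986,-.0527,0]); A=rot(xx,zz)
t=np.array([.4405,.0929,.233])-.081*zz
rv=Ro.from_matrix(E.T@A).as_rotvec()
for k in np.linspace(0,1,9):
    R=E@Ro.from_rotvec(k*rv).as_matrix(); pp=p+k*(t-p); q=ik(pp,R); print(q,slack(q),np.round((pp-.3096*R[:,2]),2))
E
```

```text
[[0.4 0.1 0.1]]
[  5.3   6.2 113.8  -0.2  59.6 -84.3] 34.1435282778088 [0.4 0.1 0.6]
[ -1.8  10.4 110.1   9.9  67.5 -87.1] 37.83194200927083 [ 0.5 -0.   0.6]
[ -8.4  15.1 107.3  18.3  75.2 -87.5] 40.63511489760346 [ 0.5 -0.1  0.5]
[-14.3  20.2 105.5  25.6  82.1 -86.4] 42.456692450828186 [ 0.5 -0.1  0.5]
[-19.7  25.4 104.7  32.5  88.1 -84.1] 43.22832239371621 [ 0.5 -0.2  0.5]
[-24.6  30.5 105.   39.   93.1 -81.1] 42.91617979647431 [ 0.5 -0.2  0.4]
[-29.   35.6 106.4  45.5  97.1 -77.8] 41.52444748628436 [ 0.5 -0.3  0.3]
[-33.   40.4 108.8  52.  100.1 -74.2] 39.09442546079288 [ 0.5 -0.3  0.3]
[-36.6  45.1 112.2  58.5 102.3 -70.8] 35.69955717359197 [ 0.4 -0.3  0.2]
```

The path is clear. Backing off along y would bring the wrist down near the tin, so I'll descend straight over the cup with the jaws straddling it.

```bash
python3 - <<'E'
from kin import *
np.set_printoptions(precision=4,suppress=True)
a,b=pickle.load(open("p3.pkl","rb"))
print(back(a,(np.array([285,374])+.5)/5-.5+[200,130],.11))
A=rot((1,0,0),(0,1,0))
goal(np.array([.4405,.0929+.019,.25]),A)
q=ik([.4405,.1119,.083],A);print(q)
E
```

```text
[[0.4412 0.0903 0.11  ]]
t 16.18 shift cm [0.11 6.   0.3 ] turn [-1.2052  1.2188  1.2107] | now [0.4414 0.0519 0.2532] F [-0.6 -1.  -0.2] j [  5.3   6.2 113.8  -0.2  59.6 -84.3]
[-25.5879  62.3415 110.4512  64.5887  93.1061 -83.4932]
```

Request:
arm_command:
  commands:
    - [1,[0.1,1,0],[-1.205,1.219,1.211]]
    - [1,[0.1,2,0],[-1.205,1.219,1.211]]
    - [1,[0.1,3,0],[-1.205,1.219,1.211]]
    - [1,[0.1,4,0],[-1.205,1.219,1.211]]
    - [1,[0.1,5,0],[-1.205,1.219,1.211]]
    - [1,[0.1,6,0],[-1.205,1.219,1.211]]
    - [1,[0.1,6,0],[-1.205,1.219,1.211]]
    - [1,[0.1,6,0],[-1.205,1.219,1.211]]
    - [1,[0.1,6,0],[-1.205,1.219,1.211]]
    - [1,[0.1,6,0],[-1.205,1.219,1.211]]

```text
t: 17.42
eef_pos: [0.4388, 0.1137, 0.2487]
eef_rot: [[-0.123, 0.985, -0.118], [0.118, 0.133, 0.984], [0.985, 0.107, -0.132]]
force: [-0.7, -0.7, -0.2]
opening: 0.0878
```

```bash
python3 - <<'E'
from kin import *
A=rot((1,0,0),(0,1,0))
goal(np.array([.4408,.0920+.019,.14]),A)
E
```

```text
t 17.43 shift cm [-10.76  -1.     1.15] turn [-0.1267  0.1259  0.1162] | now [0.4388 0.1137 0.2487] F [-0.7 -0.7 -0.2] j [-23.2  38.5 113.2  59.8  96.9 -71.8]
```

Request:
arm_command:
  commands:
    - [1,[0,0,0],[-0.127,0.126,0.116]]
    - [1,[-2,0,0],[-0.127,0.126,0.116]]
    - [1,[-6,-0.6,0.6],[-0.127,0.126,0.116]]
    - [1,[-10.7,-1.0,1.15],[-0.127,0.126,0.116]]
    - [1,[-10.7,-1.0,1.15],[-0.127,0.126,0.116]]
    - [1,[-10.7,-1.0,1.15],[-0.127,0.126,0.116]]

```text
t: 18.18
eef_pos: [0.4411, 0.1109, 0.1424]
eef_rot: [[-0.005, 1.0, -0.004], [0.002, 0.004, 1.0], [1.0, 0.005, -0.002]]
force: [0.7, -0.5, 0.4]
opening: 0.0878
```

```bash
python3 - <<'E'
from kin import *
from ov import *
A=rot((1,0,0),(0,1,0))
goal(np.array([.4408,.0920+.019,.083]),A)
a=get_image("scene");b=get_image("top")
overlay(a,[],200,130,150,150,4,"r1");overlay(b,[],225,160,120,100,6,"r2")
E
```

```text
t 18.18 shift cm [-5.94 -0.06  0.02] turn [-0.0039  0.0022  0.0049] | now [0.4411 0.1109 0.1424] F [ 0.7 -0.5  0.4] j [-25.6  55.2 113.1  64.6  94.9 -79.7]
```

View pics/r1.png

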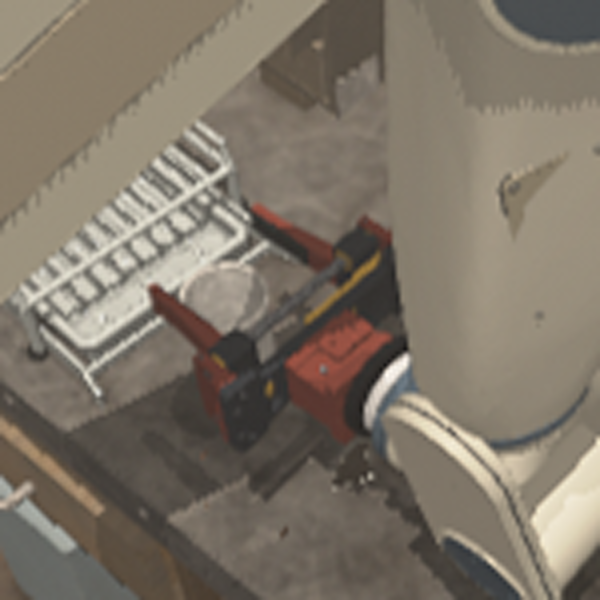

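View pics/r2.png

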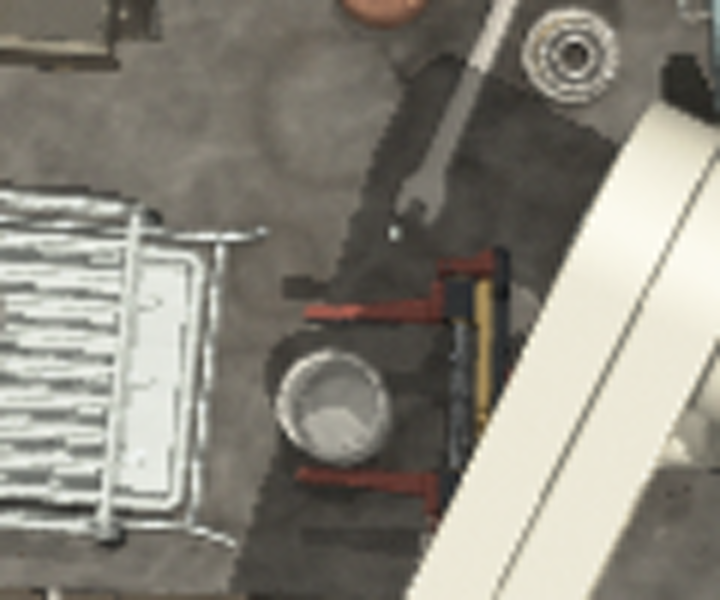

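The fingers straddle the cup: their inner edges are at crop rows 322 and 468, and the rim spans 350 to 465. I'll descend and grip.

Request:
arm_command:
  commands:
    - [1,[-2.5,0,0],[0,0,0]]
    - [1,[-4.5,0,0],[0,0,0]]
    - [1,[-5.7,0,0],[0,0,0]]
    - [1,[-5.7,0,0],[0,0,0]]
    - [0,[-5.7,0,0],[0,0,0]]
    - [0,[-5.7,0,0],[0,0,0]]
    - [0,[-5.7,0,0],[0,0,0]]
    - [0,[-5.7,0,0],[0,0,0]]
  force: 30

```text
t: 19.27
eef_pos: [0.4416, 0.1105, 0.0851]
eef_rot: [[-0.006, 1.0, -0.004], [0.002, 0.004, 1.0], [1.0, 0.006, -0.002]]
force: [-1.2, -0.7, 2.6]
opening: 0.0632
```

```bash
python3 - <<'E'
from kin import *
A=rot((1,0,0),(0,1,0))
goal(np.array([.4408,.0920+.019,.22]),A); print(get_state()["eef_rot"])
B=rot((-1,0,0),(0,1,0))
for p in ([.44,.111,.24],[.425,.275+.019,.24],[.425,.294,.09]):
    for R in (A,B): print(np.round(ik(p,R),1))
E
```

```text
t 19.27 shift cm [1.349e+01 1.000e-02 2.000e-02] turn [-0.0036  0.0024  0.0065] | now [0.4416 0.1105 0.0851] F [-1.2 -0.7  2.6] j [-25.6  62.  110.3  64.4  93.2 -83.4]
[[-0.00648264  0.99997243 -0.00362253]
 [ 0.0023572   0.00363788  0.9999906 ]
 [ 0.99997621  0.00647404 -0.00238072]]
[-25.7  43.4 116.3  65.7  98.7 -71.5]
[-25.7  43.4 116.3  65.7  98.7 108.5]
[ -3.7  42.3 123.2  86.4  90.9 -75.6]
[ -3.7  42.3 123.2  86.4  90.9 104.4]
[ -3.7  62.1 117.3  86.3  90.  -89.4]
[ -3.7  62.1 117.3  86.3  90.   90.6]
```

Gripped, with the opening at 63 mm. Now I'll lift and make the half-turn about the tool axis.

Request:
arm_command:
  commands:
    - [0,[4,0,0],[0,0,0]]
    - [0,[10,0,0],[0,0,0]]
    - [0,[15.5,0,0],[0,0,0]]
    - [0,[15.5,0,0],[0,0,0.15]]
    - [0,[15.5,0,0],[0,0,0.33]]
    - [0,[15.5,0,0],[0,0,0.51]]
    - [0,[15.5,0,0],[0,0,0.69]]
    - [0,[15.5,0,0],[0,0,0.87]]
    - [0,[15.5,0,0],[0,0,1.05]]
    - [0,[15.5,0,0],[0,0,1.2]]

```text
t: 20.52
eef_pos: [0.4407, 0.1109, 0.2393]
eef_rot: [[0.932, 0.363, -0.003], [0.005, -0.003, 1.0], [0.363, -0.932, -0.004]]
force: [-0.4, -0.5, -1.7]
opening: 0.0638
```

```bash
python3 - <<'E'
from kin import *
B=rot((-1,0,0),(0,1,0))
goal(np.array([.425,.294,.24]),B)
E
```

```text
t 20.52 shift cm [-1.35 -0.68 18.31] turn [6.2000e-03 5.0000e-04 1.9423e+00] | now [0.4407 0.1109 0.2393] F [-0.4 -0.5 -1.7] j [-25.6  43.4 116.1  65.5  98.6  -2.7]
```

Request:
arm_command:
  commands:
    - [0,[0,0,1],[0,0,0.18]]
    - [0,[0,0,3],[0,0,0.36]]
    - [0,[0,0,5],[0,0,0.54]]
    - [0,[-0.2,-0.1,7],[0,0,0.72]]
    - [0,[-0.4,-0.2,9],[0,0,0.9]]
    - [0,[-0.6,-0.3,11],[0,0,1.08]]
    - [0,[-0.8,-0.4,13],[0,0,1.26]]
    - [0,[-1,-0.5,15],[0,0,1.44]]
    - [0,[-1.2,-0.6,17],[0,0,1.62]]
    - [0,[-1.35,-0.7,18.3],[0,0,1.8]]

```text
t: 21.78
eef_pos: [0.4246, 0.2946, 0.2402]
eef_rot: [[0.141, -0.99, -0.004], [-0.004, -0.005, 1.0], [-0.99, -0.141, -0.004]]
force: [-0.6, -0.5, -0.6]
opening: 0.0638
```

```bash
cat >> kin.py <<'E'
RP=np.array([[-0.00648264,0.99997243,-0.00362253],[0.0023572,0.00363788,0.9999906],[0.99997621,0.00647404,-0.00238072]])
R2=np.diag([-1,1,-1])@RP
E
python3 - <<'E'
from kin import *
goal(np.array([.425,.294,.24]),R2)
E
```

```text
t 21.77 shift cm [ 0.03 -0.04 -0.06] turn [ 0.0081 -0.006   0.135 ] | now [0.4246 0.2946 0.2402] F [-0.6 -0.5 -0.6] j [ -3.6  42.1 123.2  86.2  90.7  96.6]
```

Request:
arm_command:
  commands:
    - [0,[0,0,0],[0.008,-0.006,0.135]]
    - [0,[0,0,0],[0.008,-0.006,0.135]]
    - [0,[3,0,0],[0.008,-0.006,0.135]]
    - [0,[7,0.9,0],[0.008,-0.006,0.135]]
    - [0,[10.5,1.4,0],[0.008,-0.006,0.135]]
    - [0,[10.5,1.4,0],[0.008,-0.006,0.135]]
    - [0,[10.5,1.4,0],[0.008,-0.006,0.135]]

```text
t: 22.65
eef_pos: [0.4267, 0.2934, 0.1355]
eef_rot: [[0.014, -1.0, 0.004], [0.004, 0.004, 1.0], [-1.0, -0.014, 0.004]]
force: [-0.7, 0.9, -2.2]
opening: 0.0639
```

```bash
python3 - <<'E'
from kin import *
from ov import *
goal(np.array([.425,.294,.087]),R2)
a=get_image("scene");b=get_image("top");pickle.dump((a,b),open("p4.pkl","wb"))
overlay(a,[],150,110,150,150,4,"s1");overlay(b,[],180,150,120,100,6,"s2")
E
```

```text
t 22.65 shift cm [4.85 0.24 0.04] turn [-0.0006  0.0016  0.0076] | now [0.4267 0.2934 0.1355] F [-0.7  0.9 -2.2] j [ -3.8  56.5 119.6  86.5  90.5  93.1]
```

View pics/s1.png

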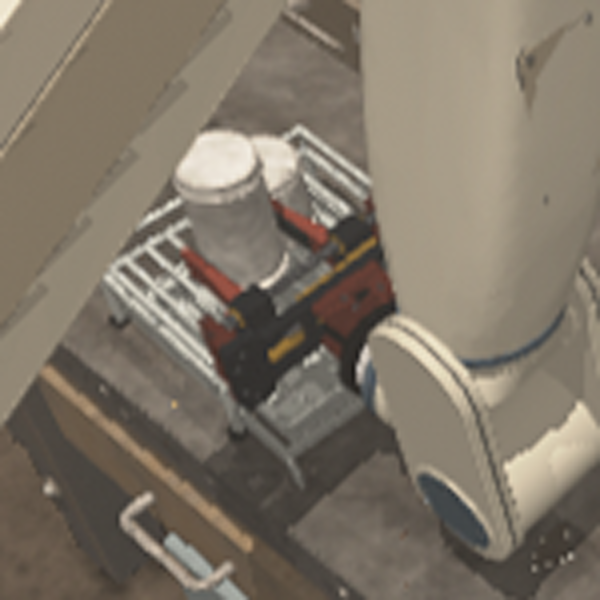

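View pics/s2.png

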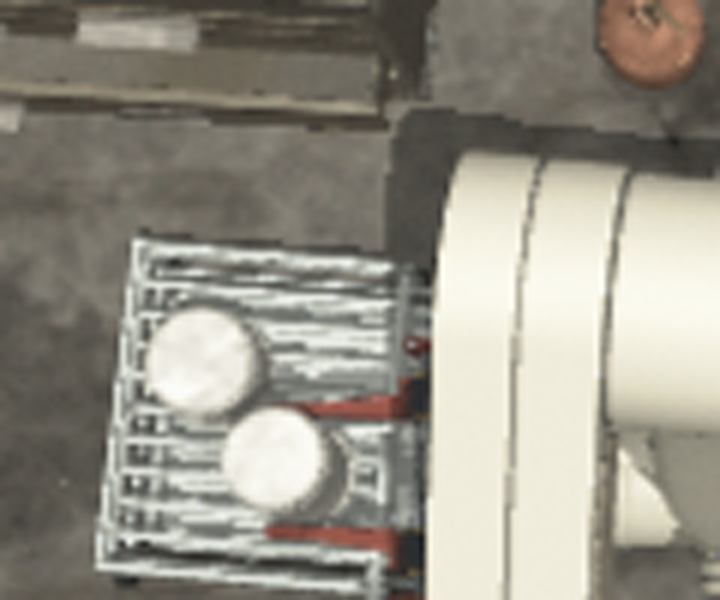

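The cup is mouth-down over the deck, its top at crop pixel (275,458), clear of the drained cup at (205,362). I'll lower it gently onto the wires.

Request:
arm_command:
  commands:
    - [0,[2,0.15,0],[0,0,0.005]]
    - [0,[3.8,0.2,0],[0,0,0.008]]
    - [0,[4.5,0.2,0],[0,0,0.008]]
    - [0,[4.8,0.2,0],[0,0,0.008]]
    - [0,[4.9,0.2,0],[0,0,0.008]]
    - [0,[4.9,0.2,0],[0,0,0.008]]

```text
t: 23.5
eef_pos: [0.4253, 0.2937, 0.0861]
eef_rot: [[0.005, -1.0, 0.004], [0.004, 0.004, 1.0], [-1.0, -0.005, 0.004]]
force: [0.8, -0.0, -2.2]
opening: 0.0637
```

```bash
python3 - <<'E'
from kin import *
goal(np.array([.425,.294,.085]),R2)
E
```

```text
t 23.5 shift cm [0.11 0.03 0.03] turn [-0.0003  0.0012 -0.001 ] | now [0.4253 0.2937 0.0861] F [ 0.8 -0.  -2.2] j [ -3.8  62.8 117.1  86.5  90.2  89.8]
```

Request:
arm_command:
  commands:
    - [0,[0.1,0,0],[0,0,0]]
    - [0,[0.15,0,0],[0,0,0]]
    - [0,[0.15,0,0],[0,0,0]]

```text
t: 23.88
eef_pos: [0.4253, 0.2937, 0.0849]
eef_rot: [[0.005, -1.0, 0.004], [0.005, 0.004, 1.0], [-1.0, -0.005, 0.005]]
force: [1.5, 0.8, 4.5]
opening: 0.0639
```

```bash
python3 - <<'E'
from kin import *
goal(np.array([.425,.294,.085]),R2)
E
```

```text
t 23.88 shift cm [-0.01  0.03  0.03] turn [-0.0005  0.0028 -0.0011] | now [0.4253 0.2937 0.0849] F [1.5 0.8 4.5] j [ -3.8  63.  117.   86.5  90.3  89.7]
```

Contact: 4.5 N upward. I'll release and back out along -y.

Request:
arm_command:
  commands:
    - [0.84,[0,0,0],[0,0,0]]
    - [0.84,[0,0,0],[0,0,0]]
    - [0.84,[0,0,0],[0,0,0]]
    - [0.84,[0,0,0],[0,0,0]]
    - [0.84,[0,0,-2],[0,0,0]]
    - [0.84,[0,0,-5],[0,0,0]]
    - [0.84,[0,0,-9],[0,0,0]]
    - [0.84,[-2,0,-12],[0,0,0]]
    - [0.84,[-7,0,-14],[0,0,0]]
    - [0.84,[-12,0,-15],[0,0,0]]

```text
t: 25.12
eef_pos: [0.4242, 0.1422, 0.2046]
eef_rot: [[0.004, -1.0, 0.006], [0.004, 0.006, 1.0], [-1.0, -0.004, 0.004]]
force: [1.3, 0.1, 0.4]
opening: 0.0737
```

```bash
python3 - <<'E'
from kin import *
from ov import *
goal(np.array([.425,.0,.25]),R2)
a=get_image("scene");b=get_image("top");pickle.dump((a,b),open("p5.pkl","wb"))
overlay(a,[],150,110,150,150,4,"t1");overlay(b,[],180,150,120,100,6,"t2")
E
```

```text
t 25.12 shift cm [ -4.59  -0.18 -14.2 ] turn [-0.0019  0.0013 -0.0026] | now [0.4242 0.1422 0.2046] F [1.3 0.1 0.4] j [-23.1  47.5 118.9  67.8  95.5 102.4]
```

View pics/t1.png

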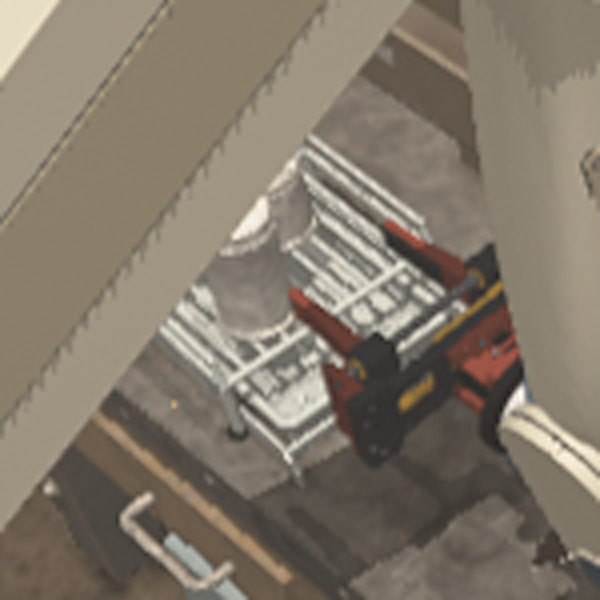

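View pics/t2.png

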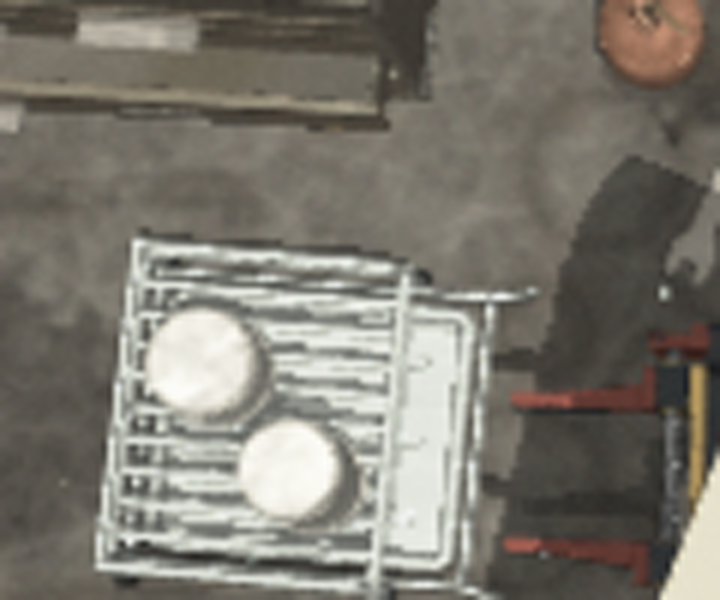

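The cup stands mouth-down: its top is at top-crop pixel (292,470), the drained cup is unmoved at (205,362), and the tray's rim is inside the sill. I'll clear the arm for a final look.

Request:
arm_command:
  commands:
    - [0.84,[-5,0,-5],[0,0,0]]
    - [0.84,[-9,0,-10],[0,0,0]]
    - [0.84,[-12,0,-15],[0,0,0]]
    - [0.84,[-14,0,-20],[0,0,0]]
    - [0.84,[-15,0,-25],[0,0,0]]
    - [0.84,[-15,0,-25],[0,0,0]]
    - [0.84,[-15,0,-25],[0,0,0]]

```text
t: 26.1
eef_pos: [0.4221, -0.1065, 0.352]
eef_rot: [[0.003, -1.0, 0.004], [0.005, 0.004, 1.0], [-1.0, -0.003, 0.005]]
force: [-0.3, 0.7, 0.2]
opening: 0.0738
```

```bash
python3 - <<'E'
from kin import *
from ov import *
goal(np.array([.425,.0,.25]),R2)
a=get_image("scene");b=get_image("top");pickle.dump((a,b),open("p6.pkl","wb"))
R=(0.4634,.2875,-.0527)
T=posed([(0,3.6,0)],R)[0];T=(T[0],T[1],-.0527)
L=[(circ(.4253,.2747,.17,.0285),(0,0,255)),(circ(.4253,.2747,.06,.0325),(0,0,255)),(circ(.4915,.3368,.13,.0355),(0,255,0))]+[(l,(255,0,0)) for l in trayl(T)]
overlay(a,L,160,110,140,140,4,"u1");overlay(b,L,180,150,110,100,6,"u2")
save(a,"u3"); save(b,"u4")
for c in ((.4253,.2747),): pass
E
```

```text
t 26.1 shift cm [10.25 -0.21 10.6 ] turn [-0.0005  0.0024 -0.003 ] | now [ 0.4221 -0.1065  0.352 ] F [-0.3  0.7  0.2] j [-45.8  36.1 102.9  52.6 118.2 121.2]
```

View pics/u1.png

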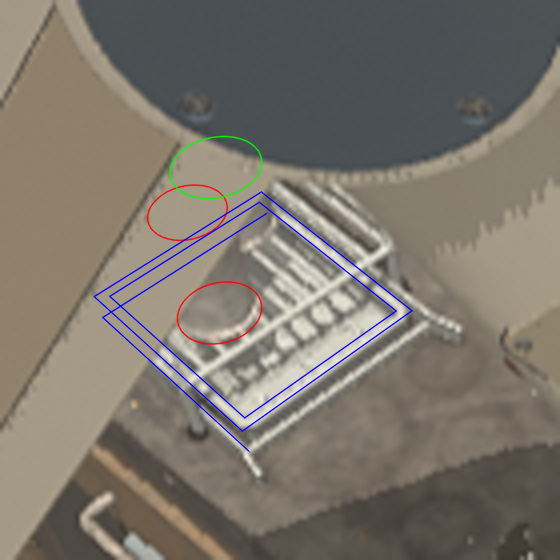

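View pics/u2.png

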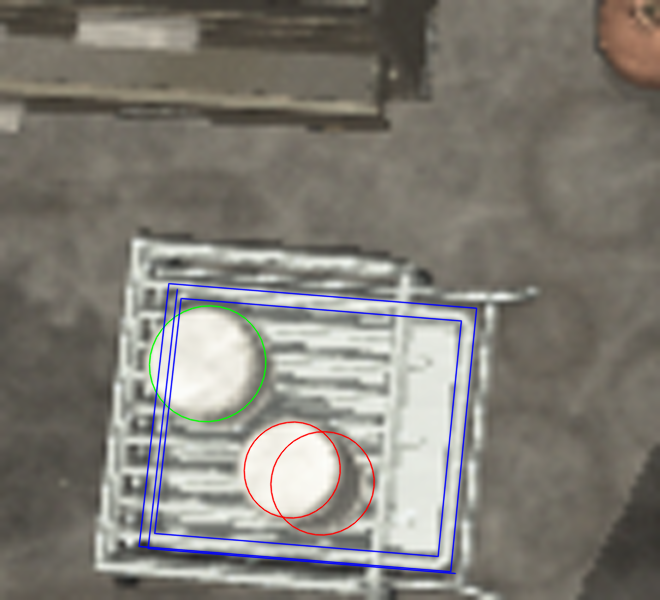

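View pics/u3.png

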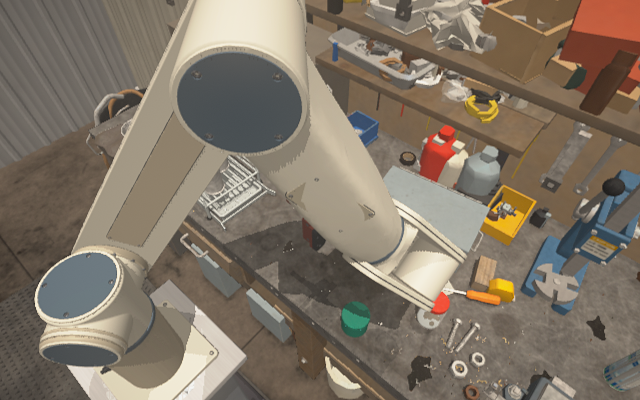

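View pics/u4.png

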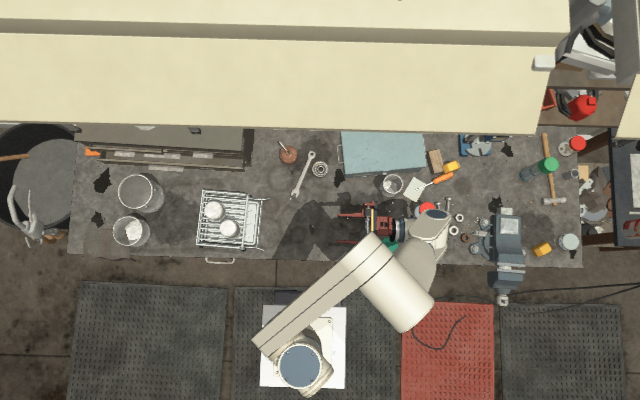

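In the last pictures:
- **Rinsed cup:** upright mouth-down, matching the red circles at top-crop pixels (292,470) and (322,483).
- **Drained cup:** at top-image pixel (214,210), the same as at the start.
- **Tray:** inside the sill.
- **Can, tin and jar:** at their starting pixels.

Nothing is in contact with the arm, so I'll hand in.

```bash
python3 - <<'E'
from workcell import *
print(hand_in())
E
```

```text
the job is handed in; nothing more can be done
None
```

The job is done and handed in at about 26 s of the 72 s allowed; no verdict was reported.

- **Tray:** I pinched its leading rim, lifted it over the sill and set it there. I then regripped the trailing rim, pushed the tray in and let its back edge down behind the sill. By the gripper reading it sits about 3.6 mm in y from the rack origin, inside the −2 to +7 mm range. The pictures show it flat, with a gap to the sill.
- **Cup:** I gripped it from above and stood it on open bench. Then I regripped it with the tool horizontal, turned it half a turn and lowered it onto the wires, with light contact of about 4.5 N. It stands mouth-down over the tray, about 20 mm clear of the drained cup.

In the last top view the rinsed cup matched its expected upright outline, and the drained cup was within half a pixel of where it started. The can, jar and tin looked unmoved by eye, with the arm hiding part of the jar and tin. The wrist force was near zero and the arm was clear of everything. In the last scene view the arm hid most of the rack, so the final check of both cups rests on the top view.

No check failed. The two cameras' first measurements differed by 2 to 4 mm.

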